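# Clamp a re-glued book in the squeeze-grip press

## Task

The re-glued book stands spine-up in the little press. Push the captive lock screw behind the back stop down and turn it clockwise until it holds the stop, then pump the press's trigger until the jaw clamps the book firmly against the stop without crushing it: the first black ring on the jaw's sprung stem has gone into its barrel but the second ring still shows. Finish there with the fingers still squeezing the trigger, because the pressure is lost when it is let go; do not handle the book or disturb the things around the press.

Things in the scene. Friction and masses are not known exactly. Their poses are not given: they have to be found in the camera images.
- book_press: Wooden board 136 x 440 x 16 mm (top 20 mm above the table) that carries the press; it does not move. Origin: under the board at the table's level, on the clamp's centre line. Its own +y runs along the clamp from the squeeze grip to the back stop, z up. Along its y (mm): fixed handle -197 to -177, trigger -147 to -131 at rest, jaw -35 (bar fully back), back stop face +30, lock screw axis +120. The steel cheeks below the handle and trigger end 108 mm above the table.
- screw_grip (a point): Point to grip on the lock screw, on its vertical axis: a black bar-shaped knob 12 mm thick, 44 mm long, 27 mm high, this point 12 mm below its top (87 mm above the table while up). The bar lies along the press's y at joint value 0; take it by its two long sides. The round boss under it ends 52 mm above the table; the tall book face is about 93 mm away, towards the press's -y.
- lock_screw (a joint): Turn of the lock screw in rad, clockwise seen from above, 0 to 1.4; friction is slight. It starts below 0.15. While the screw is up its thread is not engaged and it turns only to about 0.3; pressed down about 7 mm it turns on to 1.4, where it holds itself down and must be left (over 1.0).
- plunger (a joint): How far the lock screw is pressed down in m, 0 to 0.011 (a spring pushes it up with 2 to 9 N). Down, its tip stands in a slot of the rail and locks the back stop; locked and let go it stays at about 0.0065.
- back_stop (a joint): Place of the back stop on its rail in m, + away from the grip. It starts within 1.5 mm of a slot; unlocked it slides away when pushed with 2.5 N.
- stop_lining: Cork lining of the back stop, 100 x 3 x 80 mm, fixed to the stop; its frame follows the stop, and its origin lies on the board's top at the middle of the face that looks to the book (towards the press's -y).
- handle_mid (a point): Middle of the fixed rubber handle of the squeeze grip at the height to grip, 152 mm above the table; the handle is 28 mm wide (press x) and 20 mm thick (press y) and ends 168 mm above the table.
- trigger_mid (a point): Middle of the trigger's rubber finger roll (a level roll 16 mm thick, 30 mm long along the press's x), 151 mm above the table at rest, 48 mm ahead of the handle's middle (towards the press's +y). Roll and handle together measure 66 mm over their outer faces at rest and 44 mm fully squeezed: squeeze them towards one another with fingers from above.
- trigger_grip: The same finger roll as a body (origin at point trigger_mid).
- trigger (a joint): Trigger angle in rad, 0 at rest to 0.43 fully squeezed (22 mm at the roll); a spring returns it (2 to 5 N at the roll). Each squeeze drives the bar forward by about 0.65 of the roll's travel once the pawl has caught a tooth (teeth 3 mm apart, so a full squeeze gives about 9 to 13 mm); the bar stays when the trigger returns.
- push_bar (a joint): Travel of the toothed push bar in m towards the book, 0 to 0.065; 4 N of friction holds it, so it stays on the way but springs back to a light touch of at most 4 N when the trigger is let go while clamped.
- jaw_face (a point): Middle of the jaw's cork face (100 mm wide, 80 mm high, 60 mm above the table), looking to the press's +y.
- jaw_lining: Cork lining of the jaw; its frame is parallel to the press's.
- jaw_plate (a joint): How far the jaw's sprung stem is pushed into its barrel in m, 0 to 0.014; the spring gives 2.5 N per mm, so this is the clamping gauge. The first black ring (2 mm wide) has gone into the barrel at 0.0035 (about 9 N), the second at 0.008 (20 N); over 0.010 (25 N) crushes the book.
- book: Dark green book, 28 mm thick (press y), 190 mm long (press x), 165 mm high, about 0.5 kg, standing spine-up on the board between jaw and back stop, 1 to 4 mm in front of the stop. Origin: middle of the cover that looks to the back stop; its own z points along the press's -y, through the thickness, towards the jaw.
- stamp: Bystander: small hand stamp, 24 x 36 x 66 mm, left of the press; origin at the middle of its underside.
- paper_tape: Bystander: roll of paper tape, 48 mm across, 15 mm high, left of the press; origin at the middle of its underside.
- eraser: Bystander: eraser 21 x 45 x 12 mm, right of the press; origin at the middle of its underside.

How it is judged:
On the way, in this order (a step that is already met when the one before it is completed fails the run):
1. the lock screw is pushed down and turned home (value of joint lock_screw above 1 rad and value of joint plunger above 0.0045 m), for 0.2 s.
2. the jaw bears on the book (contact force between jaw_lining and book above 2 N), for 0.1 s.
At the end, for the whole second after the job is handed in: Fingers still press the trigger (over 2 N); jaw presses the book with 7 to 22 N (stem sunk 3 to 8.6 mm), book presses the stop with over 5 N; lock screw down over 4.5 mm and turned over 1.0 rad; book upright on the board (within 0.12 rad, 6 mm) and still (all of step 1 and contact force between jaw_lining and book between 7 and 22 N and contact force between stop_lining and book above 5 N and value of joint jaw_plate between 0.003 and 0.0086 m and contact force between the fingers and trigger_grip above 2 N and value of joint trigger above 0.03 rad and angle between book's own z axis and vertical between 1.45 and 1.69 rad and height (world z) of book between 0.096 and 0.11 m and linear speed of book below 0.01 m/s); the arm keeps its last pose, push and grip.
It fails at once if the jaw crushes the book (over 26 N) (contact force between jaw_lining and book above 26 N).
It fails at once if the book is handled by the robot (contact force between the arm and book above 3 N).
It fails at once if a bystander is moved more than 20 mm (distance of any of stamp, paper_tape, eraser from where it was at the start of the episode above 0.02 m).
It also fails if it takes over 61 s, if anything falls off the work surface, if the arm or the gripper's body presses on something with over 40 N, if the wrist force passes 120 N, or if a joint passes its speed limit or range.

## Robot

A 6-joint arm with a two-finger parallel gripper is mounted at the origin on a cart in front of the work surface, level with it; the furniture and walls round the work are solid. World frame = base frame: x ahead of the robot, y to its left, z up, the work surface at z = 0. Lengths are in m, angles in rad, forces in N, time in s.
With the tool pointing down it reaches from about 0.35 to 0.95 m from the base axis. Payload 17.4 kg.
Tool frame: the origin (TCP) lies at the centre of the arm's flange, where the gripper is bolted on; the fingertips stand 186 mm ahead of it and the grasp point (between the pads) lies 167 mm ahead of it; z points along the fingers, y is the direction in which the jaws open and shut (so a half turn about z gives the same grasp; the last joint's range is limited). The gripper opens to 93 mm and grips with 3 to 60 N. Pads are 15 mm wide; open, the fingers measure 128 mm over their backs; the gripper's body (75 mm by 188 mm) begins 65 mm behind the grasp point.
Start: joints at [1.268, 0.116, 1.442, -0, 1.584, -0.038], TCP at [0.177, 0.651, 0.405] pointing down, gripper open.
Joint ranges: [-2.83, 2.83], [-0.83, 2.19], [0.07, 2.5], [-1.14, 4.28], [0.01, 3], [-2.97, 2.97]. Speed limits (rad/s): [1.89, 1.89, 2.22, 3.14, 3.14, 3.14].

## Interface

Orientations are given as a rotation vector (axis times angle).
In Python, from cell import manip gives the robot as it stands. The module is installed in compiled form; this text tells all that it offers.
- The arm moves only by the tool drive_tool, never from a script. Its argument "deltas" is a list of rows, each a list of 7 numbers: the shift along the tool's x, y, z in mm, then the turn, a rotation vector about the tool's x, y, z in rad, then the closure in counts, from 0 (fully open) to 255 (shut). In form: [[x, y, z, wx, wy, wz, fingers], ...]. A call has 1 to 12 rows; each row is the pose to reach, as a shift and turn from the pose measured when the call began, along the tool's axes at that moment; what a row does not reach only later rows make up. A row lasts 1/12 s, in which the tool goes at most 41.7 mm and 7.16 degrees, less where a joint would pass 70% of its speed; a pose out of reach is approached as far as the arm can. A call with a gripper value outside its range is refused whole. The fingers move at their own pace and stop on an object; "squeeze" is the grip in N (left out, the last holds). Time passes only in rows, so rows that repeat a pose let the fingers close. It gives the time, the measured TCP pose, the force and the opening at its end, in the units of the state.
- manip.observe(): the state, without advancing time (a new reading comes with each control period).
- manip.snapshot(name): name is "scene" or "side" or "wrist"; returns a dict with "img" (384x512x3 uint8, red, green, blue), "fx", "fy", "cx", "cy" (pixels), "rvec" (rotation vector, rad) and "tvec" (3), from world to camera coordinates, as OpenCV has them; the wrist camera has in their place "T_tool_cam" (4x4, takes a point from camera to tool coordinates, whose origin is the TCP and whose axes are the flange's). Camera axes: x right, y down, z forward; pixel columns grow to the right and rows downward; lengths in m; the calibration is good to about 2 mm. A picture is of the moment at which its call begins: read the wrist's pose just before it. There is no depth.
- manip.hand_in(): hands the job in, once; it reports no verdict.
Trained networks look in a picture, given as the dict that the camera call returned (one of the last four; its "shot" number tells which), for a name from the list of things; names that differ only in an ending like _2 or _b are one class to them, and where a whole thing is asked for, a point or a joint stands for the part that bears it (a point fixed in the world has none). Each returns a list of dicts, best first, with "confidence" (0 to 1); they miss things now and then, are a little off and sometimes report something else, mostly with a low value. They report only what shows in the picture. A call takes as long as a camera call.
- manip.search_frame(thing, picture): "position" ([column, row] in pixels, amid what is visible of it).
- manip.regions_of(thing, picture): "pixels" (384x512 bool, what is visible of it) and "position" ([column, row] in pixels, amid what is visible of it).
- manip.landmark_of(thing, picture): "position" ([column, row] in pixels: a listed point, or the origin of a listed thing).
The state is a dict: "clock": time; "qpos": joint angles; "dq": joint speeds; "joint_efforts": joint torques, N m; "tool_pos": TCP position; "tcp_rot": TCP orientation; "contact_force": force on the tool from outside, world axes, zero at the start; "wrist_torque": the same for the moment, N m; "grip_width": opening from 0.0 (shut) to 1.0 (fully open).
Only numpy, scipy, OpenCV 4.12 (cv2) and the standard library are available. Lean on these libraries where they do the work, as an engineer would, in place of code of your own. Each camera call takes 0.05 s, during which the arm holds its last target.

## Working session

There is one attempt and no reset: what is moved stays moved. The work goes in short steps, Python scripts to look and compute and a tool call to move; the robot and the scene stay as the last step left them, time stands still between calls to the robot, and variables do not carry over. Pictures are saved under pics/ and viewed, and the job is handed in when it is done.

Besides the shell and the picture viewer there is one more tool, called after "Emit:" in YAML: its name, and indented under it one key for each argument. drive_tool: Moves the arm, as the interface text tells. Its arguments: {"type":"object","properties":{"deltas":{"type":"array"},"squeeze":{"type":"number"}},"required":["deltas"]}

```bash
mkdir -p pics; ls; python3 - <<'E'
from cell import manip
import cv2,json,numpy as np
print(manip.observe())
for n in ["scene","side"]:
    s=manip.snapshot(n)
    cv2.imwrite(f"pics/{n}0.png",s["img"][:,:,::-1])
    print(n,{k:(np.round(v,4).tolist() if k!='img' else 0) for k,v in s.items()})
    for t in ["screw_grip","handle_mid","trigger_mid","jaw_face","book_press","book","stop_lining"]:
        r=manip.landmark_of(t,s); print(t,[(np.round(a["position"],1).tolist(),round(a["confidence"],2)) for a in r[:2]])
E
```

```text
pics
{'clock': 0.0, 'qpos': array([ 1.26820391e+00,  1.16454376e-01,  1.44223089e+00,  6.14973871e-05,
        1.58400247e+00, -3.77856483e-02]), 'dq': array([ 0.0016074 ,  0.00095435,  0.00058816, -0.00184343, -0.00041886,
       -0.00211459]), 'joint_efforts': array([ 2.32533994e-04, -7.21230125e+01, -6.22650790e+01,  7.80660985e-02,
        2.30806670e-02, -8.13942415e-05]), 'tool_pos': array([0.17665771, 0.65148156, 0.40404773]), 'tcp_rot': array([-4.14709474e-01, -3.11385156e+00,  1.67880698e-03]), 'contact_force': array([-0.13860486,  0.54786825, -0.09186297]), 'wrist_torque': array([ 0.03407329, -0.02475189,  0.00343341]), 'grip_width': 0.9979728469646526}
scene {'img': 0, 'fx': 377.2576, 'fy': 377.2576, 'cx': 252.2797, 'cy': 191.6993, 'rvec': [1.021, -2.6698, 0.7056], 'tvec': [0.407, 0.3267, 1.0232], 'shot': 1}
screw_grip [([207.3, 228.1], 0.49)]
handle_mid [([282.8, 147.0], 0.94), ([168.8, 316.7], 0.63)]
trigger_mid [([273.4, 156.5], 0.42)]
jaw_face []
book_press [([241.1, 212.1], 0.62)]
book [([230.5, 201.1], 0.81)]
stop_lining [([226.7, 201.5], 0.71), ([237.2, 220.0], 0.41)]
side {'img': 0, 'fx': 361.8882, 'fy': 361.8882, 'cx': 260.9397, 'cy': 192.3805, 'rvec': [2.2641, -1.3759, 0.4082], 'tvec': [-0.1969, 0.4561, 0.9084], 'shot': 2}
screw_grip [([219.1, 172.7], 0.41)]
handle_mid [([312.7, 201.5], 0.93), ([221.2, 172.9], 0.75)]
trigger_mid [([299.4, 191.9], 0.64), ([251.4, 200.8], 0.19)]
jaw_face [([261.9, 196.2], 0.42)]
book_press [([259.2, 201.7], 0.95)]
book [([250.5, 175.1], 0.88), ([313.4, 202.7], 0.42)]
stop_lining []
```

```bash
cat > h.py <<'E'
import numpy as np,cv2
def ray(s,p):
    R=cv2.Rodrigues(np.array(s["rvec"]))[0]; t=np.array(s["tvec"])
    d=R.T@np.array([(p[0]-s["cx"])/s["fx"],(p[1]-s["cy"])/s["fy"],1.]); return -R.T@t,d
def atz(s,p,z):
    o,d=ray(s,p); return o+d*(z-o[2])/d[2]
def tri(a,b):
    A=[];B=[]
    for o,d in (a,b):
        d=d/np.linalg.norm(d);P=np.eye(3)-np.outer(d,d);A.append(P);B.append(P@o)
    x=np.linalg.solve(sum(A),sum(B)); return x
E
python3 - <<'E'
import cv2
a=cv2.imread('pics/scene0.png');b=cv2.imread('pics/side0.png')
a=cv2.resize(a[90:290,130:350],None,fx=3.4,fy=2.9*1.0);cv2.imwrite('pics/sc_crop.png',cv2.resize(cv2.imread('pics/scene0.png')[90:290,130:390],None,fx=3,fy=3,interpolation=cv2.INTER_CUBIC))
cv2.imwrite('pics/sd_crop.png',cv2.resize(b[90:290,140:400],None,fx=3,fy=3,interpolation=cv2.INTER_CUBIC))
from h import *
S={'fx':377.2576,'fy':377.2576,'cx':252.2797,'cy':191.6993,'rvec':[1.021,-2.6698,0.7056],'tvec':[0.407,0.3267,1.0232]}
D={'fx':361.8882,'fy':361.8882,'cx':260.9397,'cy':192.3805,'rvec':[2.2641,-1.3759,0.4082],'tvec':[-0.1969,0.4561,0.9084]}
for n,p,q,z in [("screw",[207.3,228.1],[219.1,172.7],.087),("handle",[282.8,147],[312.7,201.5],.152),("trig",[273.4,156.5],[299.4,191.9],.151),("press",[241.1,212.1],[259.2,201.7],0)]:
    print(n,tri(ray(S,p),ray(D,q)).round(4),atz(S,p,z).round(4),atz(D,q,z).round(4))
E
```

```text
screw [0.5346 0.1984 0.0789] [0.5378 0.1985 0.087 ] [0.5231 0.195  0.087 ]
handle [ 0.5236 -0.1122  0.1603] [ 0.5314 -0.1192  0.152 ] [ 0.524  -0.1107  0.152 ]
trig [ 0.5252 -0.0674  0.1662] [ 0.5304 -0.0753  0.151 ] [ 0.536  -0.0652  0.151 ]
press [ 0.5403  0.063  -0.015 ] [0.5336 0.0685 0.    ] [0.5338 0.059  0.    ]
```

View pics/sc_crop.png

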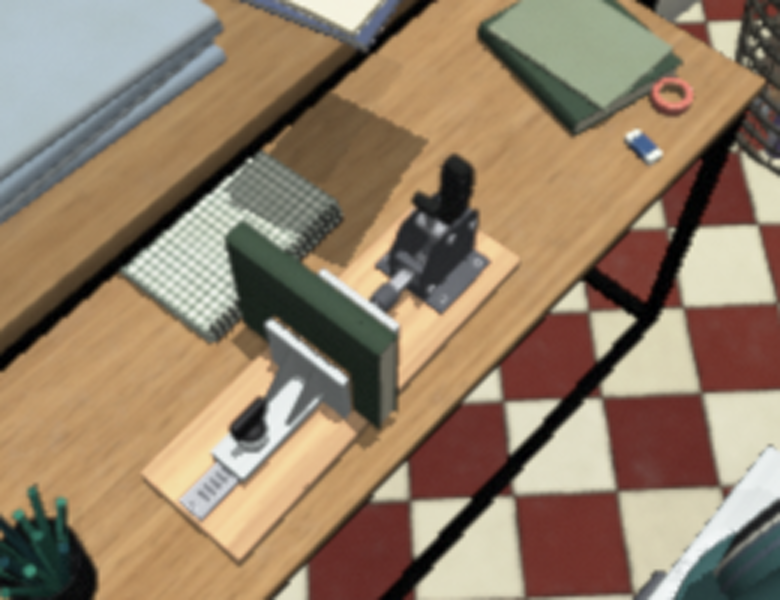

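View pics/sd_crop.png

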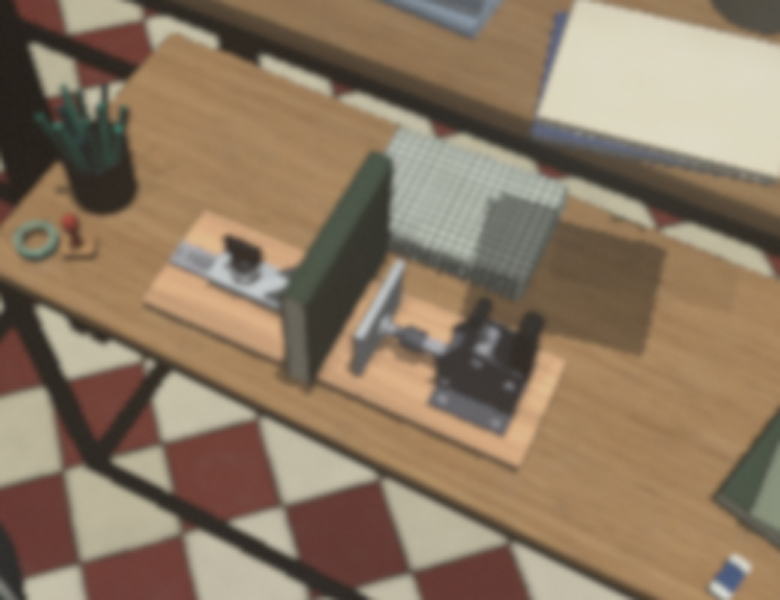

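View pics/scene0.png

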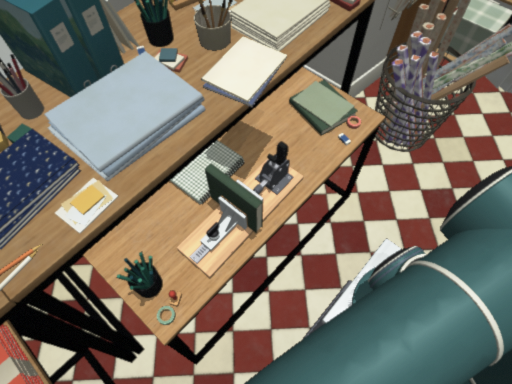

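View pics/side0.png

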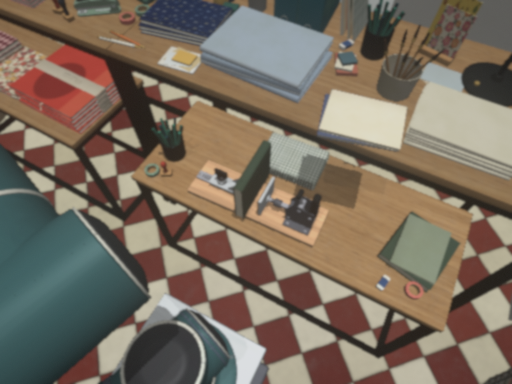

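```bash
python3 - <<'E'
from h import *
from scipy.optimize import least_squares
S={'fx':377.2576,'fy':377.2576,'cx':252.2797,'cy':191.6993,'rvec':[1.021,-2.6698,0.7056],'tvec':[0.407,0.3267,1.0232]}
D={'fx':361.8882,'fy':361.8882,'cx':260.9397,'cy':192.3805,'rvec':[2.2641,-1.3759,0.4082],'tvec':[-0.1969,0.4561,0.9084]}
sc=lambda p:[130+p[0]/3,90+p[1]/3]
sd=lambda p:[140+p[0]/3,90+p[1]/3]
obs={}
P=[atz(S,sc(p),.02) for p in [(143,476),(240,556),(520,261)]]+[atz(D,sd(p),.02) for p in [(207,212),(145,301),(518,465),(563,364)]]
for p in P: print(p.round(4))
# press frame: +y ~ world +y ; screw side = +y
for c in (-220,):
    pass
mod=np.array([[.068,.22],[-.068,.22],[-.068,-.22],[.068,.22],[-.068,.22],[-.068,-.22],[.068,-.22]])
def f(v):
    c,s=np.cos(v[2]),np.sin(v[2]);R=np.array([[c,-s],[s,c]])
    return ((mod+[0,v[3]])@R.T+v[:2]-np.array(P)[:,:2]).ravel()
r=least_squares(lambda v:f([*v,0]),[.53,.06,0]);print(r.x,f([*r.x,0]).reshape(-1,2).round(4))
c,s=np.cos(r.x[2]),np.sin(r.x[2])
for n,y in [("screw",.12),("trig",-.139),("hand",-.187)]: print(n,r.x[0]-s*y,r.x[1]+c*y)
E
```

```text
[0.5832 0.2862 0.02  ]
[0.456  0.2793 0.02  ]
[ 0.4622 -0.1513  0.02  ]
[0.5874 0.2794 0.02  ]
[0.4547 0.276  0.02  ]
[ 0.4651 -0.1551  0.02  ]
[ 0.5922 -0.1525  0.02  ]
[0.52473444 0.06333591 0.0200848 ] [[ 0.0051 -0.0015]
 [-0.0037  0.0026]
 [-0.001  -0.0066]
 [ 0.0009  0.0053]
 [-0.0024  0.0059]
 [-0.0039 -0.0029]
 [ 0.0049 -0.0027]]
screw 0.5223244305879543 0.1833117109156468
trig 0.5275260440789453 -0.07563605064465391
hand 0.5284900496680093 -0.12362636938942005
```

Emit:
drive_tool:
  deltas:
    - [0,0,-40,0,0,0,0]
    - [-30,-20,-70,0,0,0.12,0]
    - [-60,-46,-90,0,0,0.24,0]
    - [-90,-69,-90,0,0,0.36,0]
    - [-120,-92,-90,0,0,0.48,0]
    - [-150,-115,-90,0,0,0.6,0]
    - [-180,-138,-90,0,0,0.72,0]
    - [-210,-161,-90,0,0,0.84,0]
    - [-240,-184,-90,0,0,0.96,0]
    - [-270,-207,-90,0,0,1.08,0]
    - [-300,-230,-90,0,0,1.2,0]
    - [-330,-253,-90,0,0,1.3,0]

```text
clock: 1.8
tool_pos: [0.4295, 0.3192, 0.495]
tcp_rot: [2.222, 2.221, 0.001]
contact_force: [1.5, 1.5, 0.6]
grip_width: 1.002
```

```bash
cat >> h.py <<'E'
def wcam(st,s):
    T=np.eye(4);T[:3,:3]=cv2.Rodrigues(np.array(st["tcp_rot"]))[0];T[:3,3]=st["tool_pos"]
    C=T@np.array(s["T_tool_cam"]);W=np.linalg.inv(C)
    d=dict(s);d["rvec"]=cv2.Rodrigues(W[:3,:3])[0].ravel();d["tvec"]=W[:3,3];return d
E
cat > look.py <<'E'
import sys
from cell import manip
from h import *
def look(name,things,fn):
    st=manip.observe();s=manip.snapshot(name)
    c=wcam(st,s) if name=="wrist" else s
    cv2.imwrite(f"pics/{fn}.png",s["img"][:,:,::-1])
    print(st["tool_pos"].round(4),st["tcp_rot"].round(4),st["contact_force"].round(1),round(st["clock"],2))
    out={}
    for t,z in things:
        for a in manip.landmark_of(t,s)[:2]:
            print(t,np.round(a["position"],1),round(a["confidence"],2),atz(c,a["position"],z).round(4))
    return c
E
python3 - <<'E'
from look import *
c=look("wrist",[("screw_grip",.087),("book_press",0),("handle_mid",.152),("trigger_mid",.151)],"w1")
print(np.round(c["T_tool_cam"],3).tolist(),c["fx"],c["fy"],c["cx"],c["cy"])
E
```

```text
[0.4295 0.3192 0.495 ] [2.2216e+00 2.2212e+00 1.0000e-03] [1.5 1.5 0.6] 1.8
screw_grip [321.  254.4] 0.61 [0.5259 0.1937 0.087 ]
book_press [309.  290.4] 0.92 [0.529  0.0776 0.    ]
[[0.001, -0.971, -0.237, 0.066], [1.0, 0.001, 0.0, 0.0], [0.0, -0.237, 0.971, 0.02], [0.0, 0.0, 0.0, 1.0]] 286.1279890143837 286.1279890143837 256.2072223309139 190.81433815091765
```

View pics/w1.png

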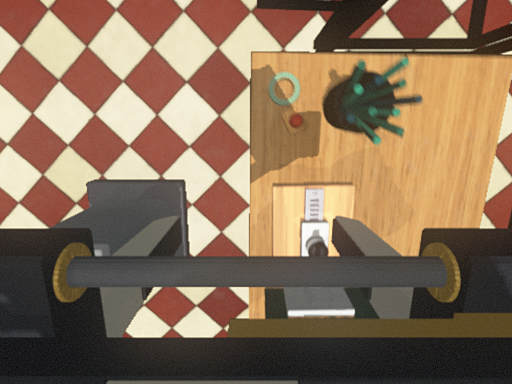

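Emit:
drive_tool:
  deltas:
    - [-40,25,0,0,0,0,0]
    - [-75,50,20,0,0,0,0]
    - [-110,75,50,0,0,0,0]
    - [-149,96,80,0,0,0,0]
    - [-149,96,105,0,0,0,0]
    - [-149,96,105,0,0,0,0]
    - [-149,96,105,0,0,0,0]

```text
clock: 2.63
tool_pos: [0.5258, 0.1728, 0.3871]
tcp_rot: [-2.212, -2.227, 0.006]
contact_force: [-0.4, 0.2, -0.2]
grip_width: 1.001
```

```bash
python3 - <<'E'
from look import *
c=look("wrist",[("screw_grip",.087),("book_press",0),("handle_mid",.152),("trigger_mid",.151),("stop_lining",.02),("book",.1025)],"w2")
import pickle;pickle.dump(c,open("w2.pkl","wb"))
E
```

```text
[0.5258 0.1728 0.3871] [-2.212  -2.2272  0.0057] [-0.4  0.2 -0.2] 2.63
screw_grip [252.8 169.1] 0.86 [0.5214 0.192  0.087 ]
book_press [255.7 243.7] 0.64 [0.5246 0.0732 0.    ]
```

View pics/w2.png

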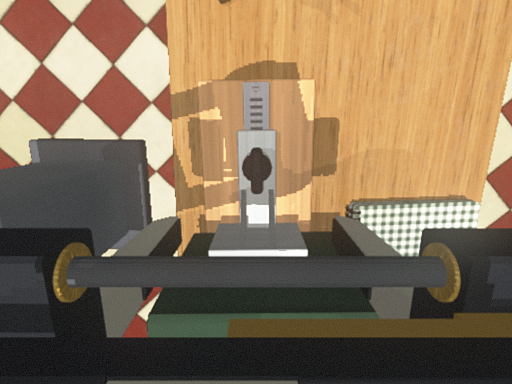

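```bash
python3 - <<'E'
import pickle,cv2
from h import *
c=pickle.load(open("w2.pkl","rb"))
im=c["img"][:,:,::-1]
cv2.imwrite("pics/w2c.png",cv2.resize(im[70:260,180:340],None,fx=3.1,fy=3.1,interpolation=cv2.INTER_CUBIC))
for p,z in [((256.5,170),.099),((256.5,148),.099),((256.5,194),.099),((244,82),.023),((269,82),.023),((199,81),.02),((314,79),.02),((313,218),.02),((212,253),.1),((306,252),.1)]: print(p,atz(c,p,z).round(4))
E
```

```text
(256.5, 170) [0.5251 0.1932 0.099 ]
(256.5, 148) [0.5249 0.2139 0.099 ]
(256.5, 194) [0.5253 0.1697 0.099 ]
(244, 82) [0.5099 0.2811 0.023 ]
(269, 82) [0.5383 0.2813 0.023 ]
(199, 81) [0.4584 0.2822 0.02  ]
(314, 79) [0.5896 0.2853 0.02  ]
(313, 218) [0.5976 0.1184 0.02  ]
(212, 253) [0.4805 0.1076 0.1   ]
(306, 252) [0.5759 0.1097 0.1   ]
```

View pics/w2c.png

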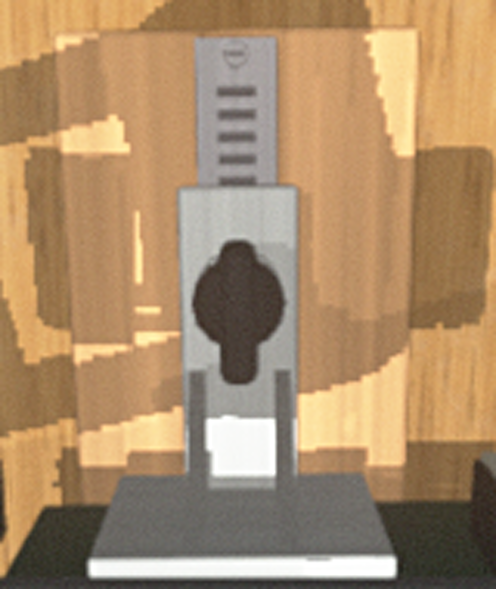

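Emit:
drive_tool:
  deltas:
    - [25,-1,0,0,-0.1,0,60]
    - [50,-1,10,0,-0.2,0,100]
    - [60.5,-1,35,0,-0.25,0,100]
    - [60.5,-1,70,0,-0.25,0,100]
    - [60.5,-1,95,0,-0.25,0,100]
    - [60.5,-1,95,0,-0.25,0,100]
    - [60.5,-1,95,0,-0.25,0,100]

```text
clock: 3.57
tool_pos: [0.524, 0.2346, 0.2965]
tcp_rot: [2.079, 2.097, -0.26]
contact_force: [0.9, -0.1, 0.9]
grip_width: 0.617
```

```bash
python3 - <<'E'
from look import *
c=look("wrist",[("screw_grip",.087)],"w3")
import pickle;pickle.dump(c,open("w3.pkl","wb"))
st=manip.observe();R=cv2.Rodrigues(st["tcp_rot"])[0];print(R.round(3));print(st["tool_pos"]+R[:,2]*.167)
E
```

```text
[0.524  0.2346 0.2965] [ 2.079   2.0967 -0.2601] [ 0.9 -0.1  0.9] 3.57
screw_grip [255.9 202.2] 0.72 [0.5247 0.1916 0.087 ]
[[-0.007  1.     0.006]
 [ 0.969  0.008 -0.246]
 [-0.246  0.004 -0.969]]
[0.5255328  0.19338489 0.13687843]
```

View pics/w3.png

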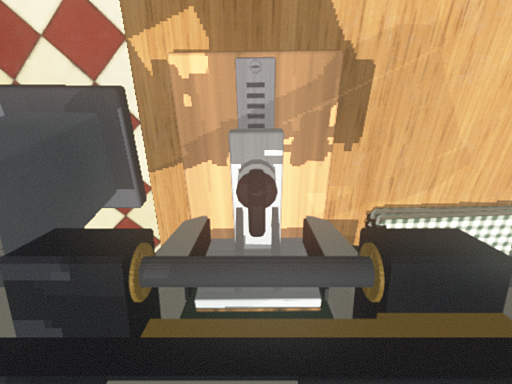

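Emit:
drive_tool:
  deltas:
    - [3,-0.7,15,0,0,0,110]
    - [7,-0.7,30,0,0,0,130]
    - [10,-0.7,45,0,0,0,150]
    - [10,-0.7,45,0,0,0,170]
    - [10,-0.7,45,0,0,0,200]
    - [10,-0.7,45,0,0,0,240]
    - [10,-0.7,45,0,0,0,240]
    - [10,-0.7,45,0,0,0,240]
    - [10,-0.7,45,0,0,0,240]
    - [10,-0.7,45,0,0,0,240]
  squeeze: 30

```text
clock: 4.5
tool_pos: [0.5239, 0.2332, 0.2535]
tcp_rot: [2.08, 2.095, -0.254]
contact_force: [-4.5, 1.0, 2.9]
grip_width: 0.126
```

```bash
python3 - <<'E'
from look import *
c=look("wrist",[("screw_grip",.087)],"w4")
st=manip.observe();R=cv2.Rodrigues(st["tcp_rot"])[0];print(R.round(3),st["grip_width"],st["qpos"].round(2));print(st["tool_pos"]+R[:,2]*.167)
E
```

```text
[0.5239 0.2332 0.2535] [ 2.0795  2.0952 -0.2541] [-4.5  1.   2.9] 4.5
screw_grip [252.3 237.3] 0.62 [0.5232 0.1926 0.087 ]
[[-0.007  1.     0.006]
 [ 0.969  0.008 -0.245]
 [-0.245  0.004 -0.969]] 0.1301690589784125 [ 0.42  0.01  1.81 -0.23  1.42  0.46]
[0.52496215 0.19223033 0.09152616]
```

View pics/w4.png

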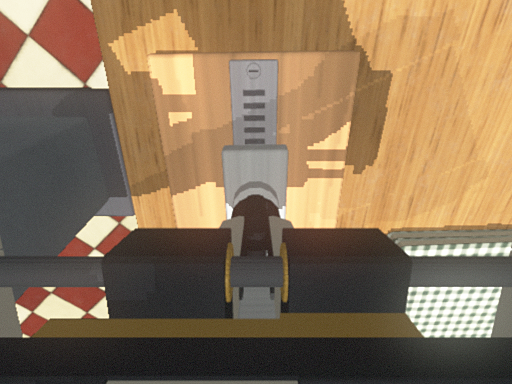

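Emit:
drive_tool:
  deltas:
    - [0.7,-0.2,3,0,0,0,240]
    - [1.5,-0.4,6,0,0,0,240]
    - [2.2,-0.5,8.7,0,0,0,240]
    - [2.2,-0.5,8.7,0,0,0,240]
    - [2.2,-0.5,8.7,0,0,0,240]

```text
clock: 5.02
tool_pos: [0.5236, 0.2332, 0.2457]
tcp_rot: [2.079, 2.094, -0.253]
contact_force: [-4.7, -1.5, 8.0]
grip_width: 0.126
```

Emit:
drive_tool:
  deltas:
    - [0.5,0,1.5,0,0,0.1,240]
    - [0.5,0,1.5,0,0,0.2,240]
    - [0.5,0,1.5,0,0,0.3,240]
    - [0.5,0,1.5,0,0,0.4,240]
    - [0.5,0,1.5,0,0,0.5,240]
    - [0.5,0,1.5,0,0,0.6,240]
    - [0.5,0,1.5,0,0,0.6,240]

```text
clock: 5.6
tool_pos: [0.5233, 0.2336, 0.2456]
tcp_rot: [2.579, 1.361, -0.161]
contact_force: [-13.1, 2.3, 13.0]
grip_width: 0.15
```

```bash
python3 - <<'E'
from look import *
c=look("wrist",[("screw_grip",.087)],"w5")
st=manip.observe();R=cv2.Rodrigues(st["tcp_rot"])[0];print(R.round(3),st["grip_width"],st["qpos"].round(2),st["wrist_torque"].round(2));print(st["tool_pos"]+R[:,2]*.167)
E
```

```text
[0.5233 0.2336 0.2456] [ 2.5791  1.3607 -0.1606] [-13.1   2.3  13. ] 5.6
screw_grip [257.4 236.6] 0.58 [0.5282 0.1981 0.087 ]
[[ 0.56   0.829  0.006]
 [ 0.804 -0.542 -0.244]
 [-0.199  0.142 -0.97 ]] 0.14898932979739632 [ 0.42  0.01  1.82 -0.23  1.41  1.06] [ 0.09  3.17 -0.52]
[0.52435583 0.19277245 0.08367546]
```

View pics/w5.png

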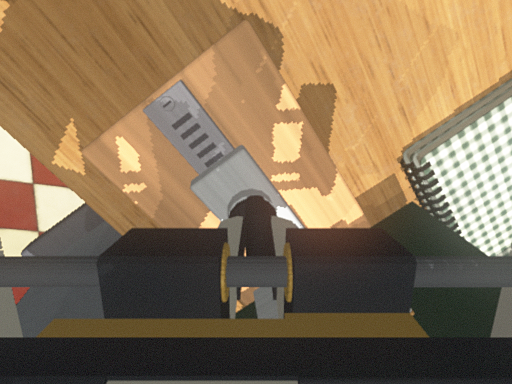

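Emit:
drive_tool:
  deltas:
    - [-0.5,-0.8,0.5,0,0,0.1,240]
    - [-0.5,-0.8,0.5,0,0,0.2,240]
    - [-0.5,-0.8,0.5,0,0,0.3,240]
    - [-0.5,-0.8,0.5,0,0,0.4,240]
    - [-0.5,-0.8,0.5,0,0,0.4,240]

```text
clock: 6.12
tool_pos: [0.5224, 0.2338, 0.2464]
tcp_rot: [2.785, 0.817, -0.091]
contact_force: [-6.0, 3.2, 8.3]
grip_width: 0.164
```

```bash
python3 - <<'E'
from look import *
c=look("side",[],"s6")
st=manip.observe();R=cv2.Rodrigues(st["tcp_rot"])[0];print(R.round(3),st["grip_width"],st["qpos"].round(2),st["wrist_torque"].round(2));print(st["tool_pos"]+R[:,2]*.167)
cv2.imwrite("pics/s6c.png",cv2.resize(cv2.imread("pics/s6.png")[100:260,140:340],None,fx=3.7,fy=3.7))
E
```

```text
[0.5224 0.2338 0.2464] [ 2.7854  0.8166 -0.0912] [-6.   3.2  8.3] 6.12
[[ 0.84   0.543  0.007]
 [ 0.528 -0.813 -0.243]
 [-0.127  0.208 -0.97 ]] 0.15789440862661674 [ 0.42  0.01  1.82 -0.23  1.41  1.47] [ 0.61  1.65 -0.28]
[0.52354131 0.19318162 0.08447979]
```

View pics/s6c.png

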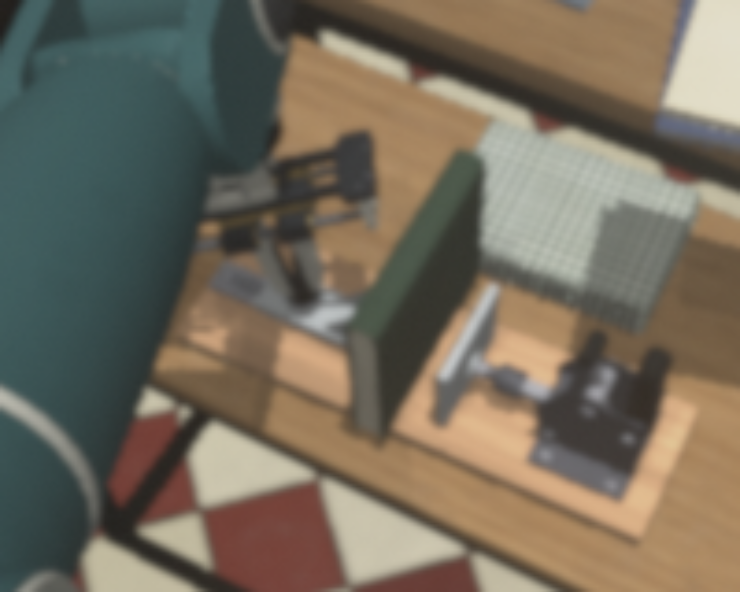

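Emit:
drive_tool:
  deltas:
    - [-0.5,-0.5,1.5,0,0,0.08,240]
    - [-0.5,-0.5,1.5,0,0,0.16,240]
    - [-0.5,-0.5,1.5,0,0,0.24,240]
    - [-0.5,-0.5,1.5,0,0,0.32,240]
    - [-0.5,-0.5,1.5,0,0,0.38,240]
    - [-0.5,-0.5,1.5,0,0,0.38,240]

```text
clock: 6.67
tool_pos: [0.522, 0.2339, 0.2466]
tcp_rot: [2.884, 0.276, -0.021]
contact_force: [-2.9, 1.9, 7.4]
grip_width: 0.164
```

```bash
python3 - <<'E'
from look import *
c=look("wrist",[],"w7")
st=manip.observe();R=cv2.Rodrigues(st["tcp_rot"])[0];print(R.round(3),st["grip_width"],st["qpos"].round(2),st["wrist_torque"].round(2));print(st["tool_pos"]+R[:,2]*.167)
E
```

```text
[0.522  0.2339 0.2466] [ 2.8844  0.276  -0.0211] [-2.9  1.9  7.4] 6.67
[[ 0.981  0.192  0.009]
 [ 0.188 -0.952 -0.242]
 [-0.038  0.239 -0.97 ]] 0.1656221324536495 [ 0.42  0.01  1.82 -0.23  1.41  1.85] [ 0.6   1.02 -0.09]
[0.52342692 0.19351545 0.08452534]
```

View pics/w7.png

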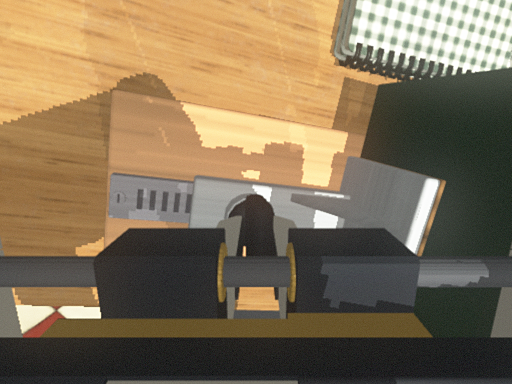

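Emit:
drive_tool:
  deltas:
    - [0,0,0,0,0,0,190]
    - [0,0,0,0,0,0,170]
    - [0,0,0,0,0,0,165]
    - [0,0,-10,0,0,0,165]
    - [0,0,-35,0,0,0,165]
    - [0,0,-70,0,0,0,140]
    - [0,0,-105,0,0,0,110]
    - [0,0,-120,0,0,0,80]
    - [0,0,-120,0,0,0,40]

```text
clock: 7.47
tool_pos: [0.521, 0.2637, 0.368]
tcp_rot: [2.887, 0.281, -0.013]
contact_force: [-0.6, 0.8, 1.0]
grip_width: 0.588
```

```bash
python3 - <<'E'
from look import *
c=look("wrist",[("screw_grip",.08)],"w8")
import pickle;pickle.dump(c,open("w8.pkl","wb"))
st=manip.observe();R=cv2.Rodrigues(st["tcp_rot"])[0];print(R.round(3),st["grip_width"])
E
```

```text
[0.521  0.2637 0.368 ] [ 2.8866  0.2807 -0.0128] [-0.6  0.8  1. ] 7.47
screw_grip [251.3 187.8] 0.82 [0.5258 0.1984 0.08  ]
[[ 0.981  0.192  0.009]
 [ 0.188 -0.952 -0.241]
 [-0.037  0.239 -0.97 ]] 0.6750774706254198
```

View pics/w8.png

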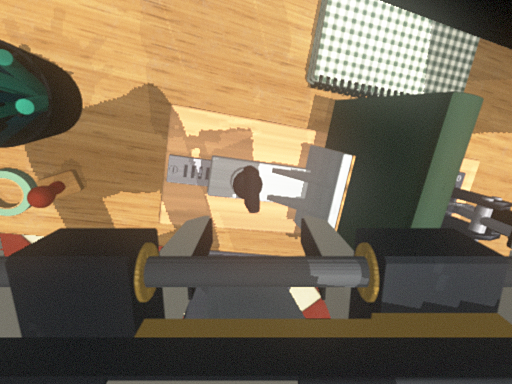

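```bash
python3 - <<'E'
import pickle,cv2
from h import *
c=pickle.load(open("w8.pkl","rb"))
cv2.imwrite("pics/w8c.png",cv2.resize(c["img"][140:230,160:370,::-1],None,fx=3.7,fy=3.7,interpolation=cv2.INTER_CUBIC))
for z in (.0925,.099):
  a=atz(c,(247.5,167),z);b=atz(c,(253,212),z);print(a,b,np.linalg.norm(a-b),np.arctan2(*(a-b)[:2]))
E
```

```text
[0.5476006  0.20926392 0.0925    ] [0.50509162 0.19554568 0.0925    ] 0.04466769990312841 1.2586335198376735
[0.54857761 0.21086247 0.099     ] [0.50715544 0.19749496 0.099     ] 0.04352570004992989 1.2586335198376737
```

View pics/w8c.png

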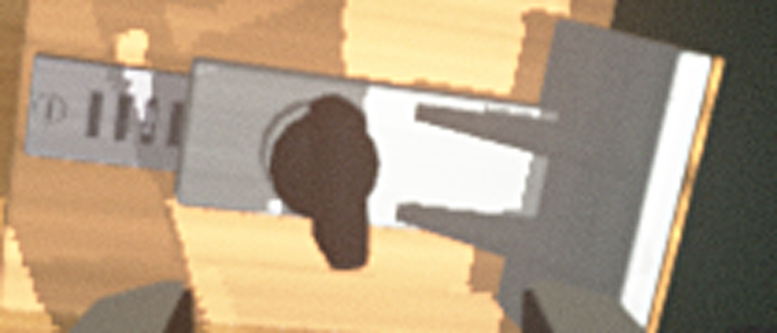

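Emit:
drive_tool:
  deltas:
    - [0,0,0,0,0,0,40]
    - [0,0,0,0,0,0,40]

```text
clock: 7.73
tool_pos: [0.5208, 0.2627, 0.3616]
tcp_rot: [2.884, 0.281, -0.023]
contact_force: [-0.3, -0.3, -1.0]
grip_width: 0.813
```

```bash
python3 - <<'E'
from look import *
c=look("wrist",[("screw_grip",.08),("book_press",0.0)],"w9")
import pickle;pickle.dump(c,open("w9.pkl","wb"))
cv2.imwrite("pics/w9c.png",cv2.resize(c["img"][90:250,150:370,::-1],None,fx=3.6,fy=3.6,interpolation=cv2.INTER_CUBIC))
c=look("scene",[],"sc9")
cv2.imwrite("pics/sc9c.png",cv2.resize(c["img"][150:300,150:350,::-1],None,fx=4,fy=4,interpolation=cv2.INTER_CUBIC))
E
```

```text
[0.5208 0.2627 0.3616] [ 2.8837  0.2807 -0.0234] [-0.3 -0.3 -1. ] 7.73
screw_grip [251.  187.8] 0.71 [0.5249 0.1985 0.08  ]
book_press [328.6 184.3] 0.72 [0.5255 0.0704 0.    ]
[0.5209 0.2628 0.3622] [ 2.8839  0.2805 -0.0224] [-0.2 -0.3 -0.3] 7.88
```

View pics/w9c.png

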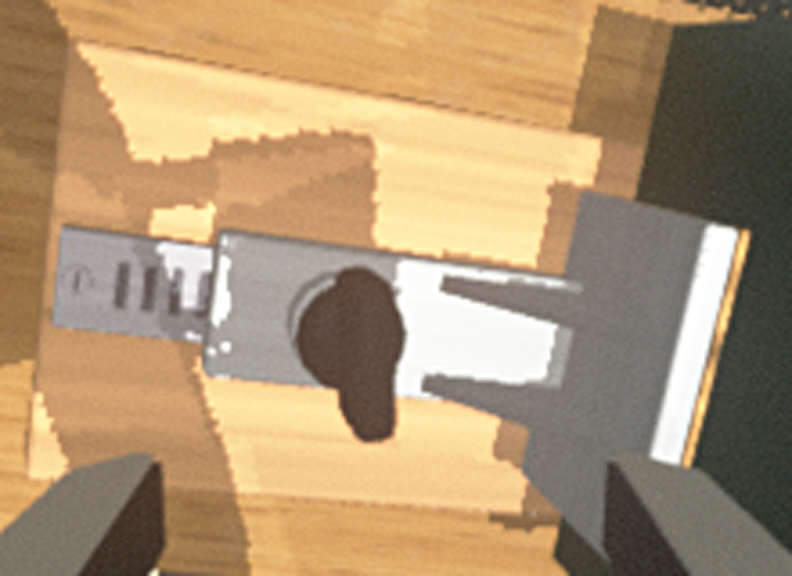

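View pics/sc9c.png

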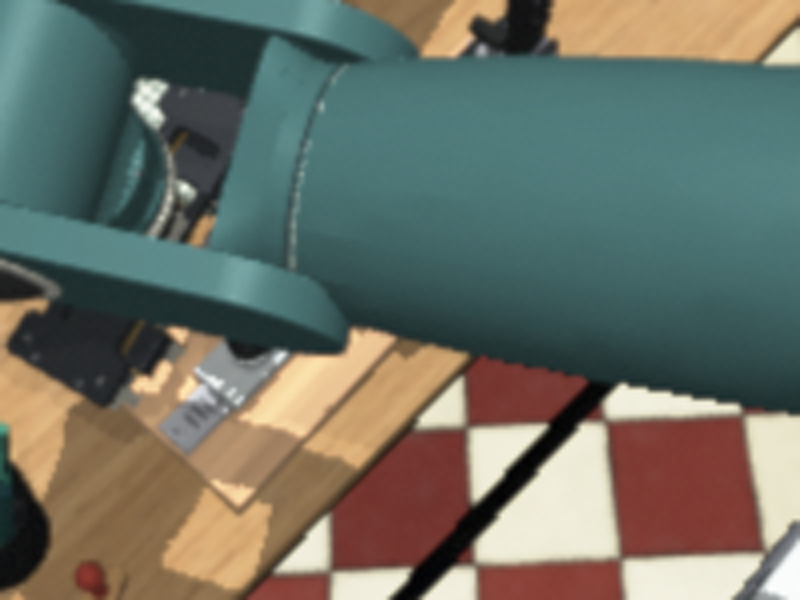

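```bash
python3 - <<'E'
import pickle
from h import *
a=pickle.load(open("w2.pkl","rb"));b=pickle.load(open("w9.pkl","rb"))
A=lambda x,y:(180+x/3.1,70+y/3.1)
B=lambda x,y:(150+x/3.6,90+y/3.6)
print("cams",ray(a,(0,0))[0],ray(b,(0,0))[0])
print("rail end",atz(a,A(235,38),.024),atz(b,B(57,276),.024))
for z in(.024,.03,.04,.05):print("stop edge",z,atz(a,A(239,186),z)[1],atz(b,B(213,303),z)[1])
print("slots",[atz(a,A(237,y),.024)[1].round(4) for y in(91,115,138,160,182)],[atz(b,B(x,287),.024)[1].round(4) for x in(122,150,178,205)])
print("stop top edge back",[ (atz(a,A(240,478),z)[1].round(4),atz(b,B(575,270),z)[1].round(4)) for z in (.05,.1)])
print("stop top front ",[ (atz(a,A(240,577),z)[1].round(4),atz(b,B(720,347),z)[1].round(4)) for z in (.02,.1)])
print("cork/stop front top corner",atz(a,A(90,577),.1),atz(a,A(397,577),.1),atz(b,B(748,232),.1),atz(b,B(690,465),.1))
print("knob top",atz(a,A(240,312),.099),[atz(b,B(362,355),z) for z in(.088,.0925,.099)])
print("board corners",atz(a,A(418,30),.02),atz(a,A(55,32),.02),atz(b,B(78,42),.02),atz(b,B(30,478),.02))
E
```

```text
cams [0.52563486 0.23861628 0.36726502] [0.5853729  0.27068326 0.33990343]
rail end [0.52333499 0.2807923  0.024     ] [0.5223711 0.2802637 0.024    ]
stop edge 0.024 0.22800438787948188 0.23354546817329833
stop edge 0.03 0.22818987535105745 0.23425083167852767
stop edge 0.04 0.22849902113701676 0.23542643752057654
stop edge 0.05 0.22880816692297606 0.2366020433626254
slots [np.float64(0.2623), np.float64(0.2538), np.float64(0.2456), np.float64(0.2376), np.float64(0.2295)] [np.float64(0.2613), np.float64(0.2531), np.float64(0.2448), np.float64(0.2367)]
stop top edge back [(np.float64(0.1205), np.float64(0.1288)), (np.float64(0.1391), np.float64(0.1533))]
stop top front  [(np.float64(0.0645), np.float64(0.051)), (np.float64(0.1046), np.float64(0.1059))]
cork/stop front top corner [0.47737683 0.10413552 0.1       ] [0.57825025 0.10513056 0.1       ] [0.57569111 0.10708535 0.1       ] [0.5099751  0.10503439 0.1       ]
knob top [0.525945   0.19258273 0.099     ] [array([0.52591477, 0.20095539, 0.088     ]), array([0.52697693, 0.20220101, 0.0925    ]), array([0.52851116, 0.20400024, 0.099     ])]
board corners [0.59058491 0.28453226 0.02      ] [0.45695252 0.28289642 0.02      ] [0.5898452  0.28259405 0.02      ] [0.45609855 0.2809217  0.02      ]
```

```bash
python3 - <<'E'
import cv2,numpy as np
f=lambda n,x,y,k:cv2.resize(cv2.imread(f"pics/{n}.png")[y:y+100,x:x+130],None,fx=3,fy=3,interpolation=cv2.INTER_CUBIC)
cv2.imwrite("pics/cmp.png",np.vstack([np.hstack([f("w4",190,50,0),f("w5",130,70,0)]),np.hstack([f("w7",90,150,0),f("w9",140,140,0)])]))
E
```

```text
(no output)
```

View pics/cmp.png

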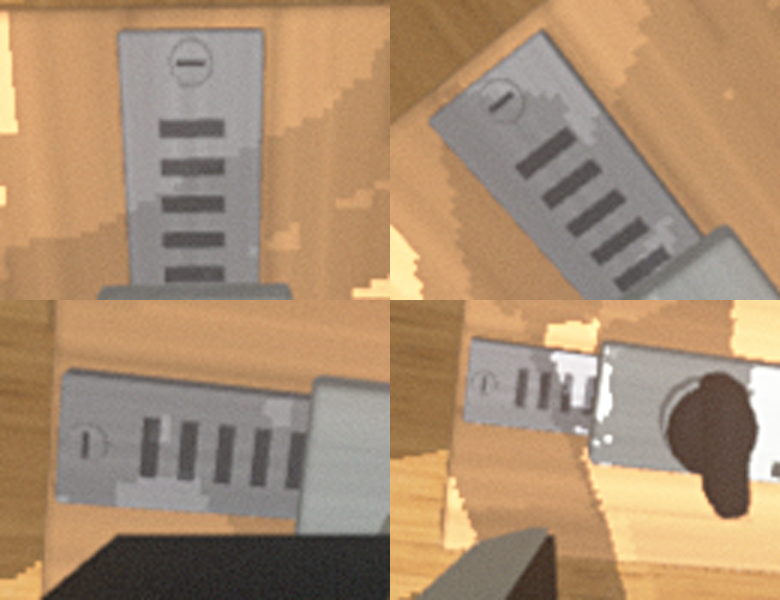

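Emit:
drive_tool:
  deltas:
    - [-5,2,-10,0,0,-0.11,40]
    - [-15,4,-20,0,0,-0.22,40]
    - [-25,8,-22,0,0,-0.34,40]
    - [-35,12,-22,0,0,-0.46,40]
    - [-45,16,-22,0,0,-0.58,40]
    - [-55,19,-22,0,0,-0.7,40]
    - [-65,22,-22,0,0,-0.82,40]
    - [-75,22,-22,0,0,-0.94,40]
    - [-75,22,-22,0,0,-1.06,40]
    - [-75,22,-22,0,0,-1.18,40]
    - [-75,22,-22,0,0,-1.3,40]
    - [-75,22,-22,0,0,-1.38,40]

```text
clock: 8.93
tool_pos: [0.4512, 0.233, 0.3917]
tcp_rot: [2.078, 2.099, -0.249]
contact_force: [-0.9, 0.5, -0.2]
grip_width: 0.844
```

Emit:
drive_tool:
  deltas:
    - [0,0,0,0,0,0,40]

```text
clock: 9.02
tool_pos: [0.4512, 0.2329, 0.3915]
tcp_rot: [2.074, 2.103, -0.25]
contact_force: [0.1, -0.4, 0.3]
grip_width: 0.844
```

```bash
python3 - <<'E'
from look import *
c=look("wrist",[("screw_grip",.08),("book_press",0.0)],"w10")
import pickle;pickle.dump(c,open("w10.pkl","wb"))
c=look("side",[],"s10")
c=look("scene",[],"sc10")
E
```

```text
[0.4512 0.2329 0.3915] [ 2.0743  2.103  -0.2496] [ 0.1 -0.4  0.3] 9.02
screw_grip [326.6 145.6] 0.95 [0.5247 0.1991 0.08  ]
book_press [303.9 213.3] 0.72 [0.5261 0.0681 0.    ]
[0.4512 0.233  0.3916] [ 2.0812  2.0953 -0.2487] [ 0.8 -0.4  0.2] 9.17
[0.4513 0.233  0.3916] [ 2.0809  2.0957 -0.2487] [-0.8 -0.3  0.1] 9.22
```

View pics/w10.png

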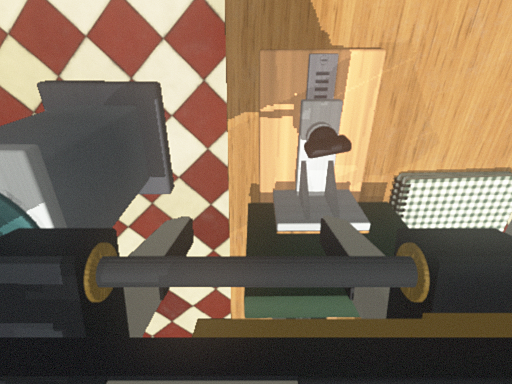

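View pics/s10.png

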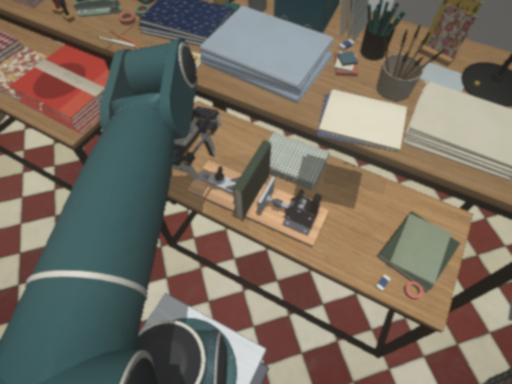

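```bash
python3 - <<'E'
import pickle
from h import *
b=pickle.load(open("w9.pkl","rb"));e=pickle.load(open("w10.pkl","rb"));a=pickle.load(open("w3.pkl","rb"))
cv2.imwrite("pics/w10c.png",cv2.resize(e["img"][45:240,250:410,::-1],None,fx=3,fy=3,interpolation=cv2.INTER_CUBIC))
s=cv2.imread("pics/s10.png")[150:230,170:270];s0=cv2.imread("pics/side0.png")[150:230,170:270]
cv2.imwrite("pics/s10c.png",cv2.resize(np.hstack([s0,s]),None,fx=4,fy=4,interpolation=cv2.INTER_CUBIC))
print("landmark tri w9,w10",tri(ray(b,(251,187.8)),ray(e,(326.6,145.6))))
print("landmark tri w2,w3?")
E
```

```text
landmark tri w9,w10 [0.52482571 0.19862264 0.07953951]
landmark tri w2,w3?
```

View pics/w10c.png

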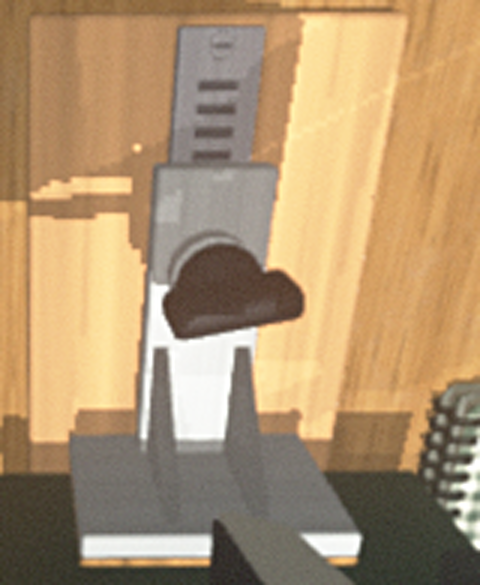

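View pics/s10c.png

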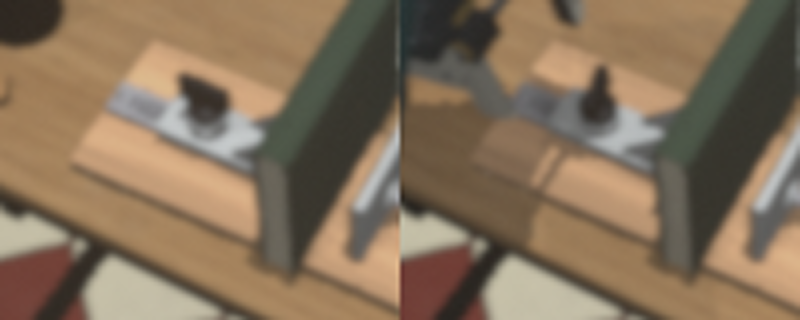

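Emit:
drive_tool:
  deltas:
    - [-10,0,-39,0,0,0,20]
    - [-15,8,-58,0,0.05,0,0]
    - [-53,16,-48,0,0.1,0,0]
    - [-91,25,-39,0,0.15,0,0]
    - [-129,34,-29,0,0.2,0,0]
    - [-167,43,-19,0,0.25,0,0]
    - [-205,52,-10,0,0.25,0,0]
    - [-243,60,0,0,0.25,0,0]
    - [-281,68,10,0,0.25,0,0]
    - [-319,76,19,0,0.25,0,0]
    - [-334,76,23,0,0.25,0,0]
    - [-334,76,23,0,0.25,0,0]

```text
clock: 10.27
tool_pos: [0.5298, -0.0992, 0.4501]
tcp_rot: [2.218, 2.225, 0.012]
contact_force: [1.3, 0.9, 0.2]
grip_width: 1.001
```

Emit:
drive_tool:
  deltas:
    - [0,0,0,0,0,-0.12,0]
    - [0,0,0,0,0,-0.24,0]
    - [0,0,0,0,0,-0.36,0]
    - [0,0,0,0,0,-0.48,0]
    - [0,0,0,0,0,-0.6,0]
    - [0,0,0,0,0,-0.72,0]
    - [0,0,0,0,0,-0.84,0]
    - [0,0,0,0,0,-0.96,0]
    - [0,0,0,0,0,-1.08,0]
    - [0,0,0,0,0,-1.2,0]
    - [0,0,0,0,0,-1.32,0]
    - [0,0,0,0,0,-1.44,0]

```text
clock: 11.27
tool_pos: [0.5298, -0.0984, 0.4501]
tcp_rot: [0.192, 3.131, 0.009]
contact_force: [-0.2, -0.6, -0.2]
grip_width: 1.002
```

Emit:
drive_tool:
  deltas:
    - [0,0,10,0,0,-0.12,0]
    - [0,0,20,0,0,-0.16,0]
    - [0,0,20,0,0,-0.16,0]

```text
clock: 11.52
tool_pos: [0.5298, -0.0975, 0.4284]
tcp_rot: [-0.062, 3.138, 0.009]
contact_force: [-0.0, -0.3, -0.3]
grip_width: 1.002
```

```bash
python3 - <<'E'
from look import *
c=look("wrist",[("handle_mid",.152),("trigger_mid",.151),("book_press",0),("jaw_face",.06),("book",.1025)],"w11")
import pickle;pickle.dump(c,open("w11.pkl","wb"))
st=manip.observe();print(cv2.Rodrigues(st["tcp_rot"])[0].round(3),st["qpos"].round(2))
E
```

```text
[ 0.5298 -0.0975  0.4284] [-0.0619  3.1375  0.0094] [-0.  -0.3 -0.3] 11.52
handle_mid [229.3 192.5] 0.65 [ 0.531  -0.1201  0.152 ]
trigger_mid [287.9 196.4] 0.76 [ 0.5329 -0.0655  0.151 ]
book_press [370.7 167.1] 0.74 [0.5244 0.071  0.    ]
book [429.9 196.1] 0.64 [0.5393 0.0985 0.1025]
book [504. 178.] 0.44 [0.5158 0.1761 0.1025]
[[-0.999 -0.037  0.006]
 [-0.037  0.999  0.005]
 [-0.007  0.005 -1.   ]] [-0.23 -0.19  1.7   0.01  1.63 -1.84]
```

View pics/w11.png

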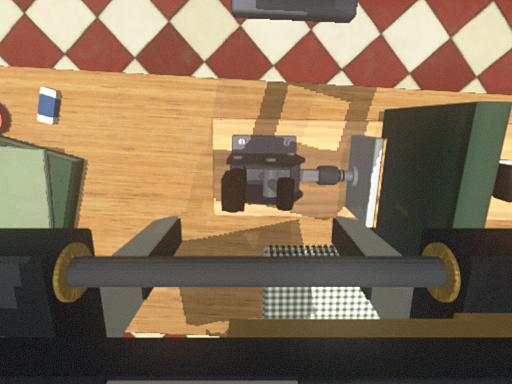

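```bash
python3 - <<'E'
import pickle
from h import *
e=pickle.load(open("w11.pkl","rb"))
cv2.imwrite("pics/w11c.png",cv2.resize(e["img"][115:235,205:405,::-1],None,fx=4,fy=4,interpolation=cv2.INTER_CUBIC))
E
```

```text
(no output)
```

View pics/w11c.png

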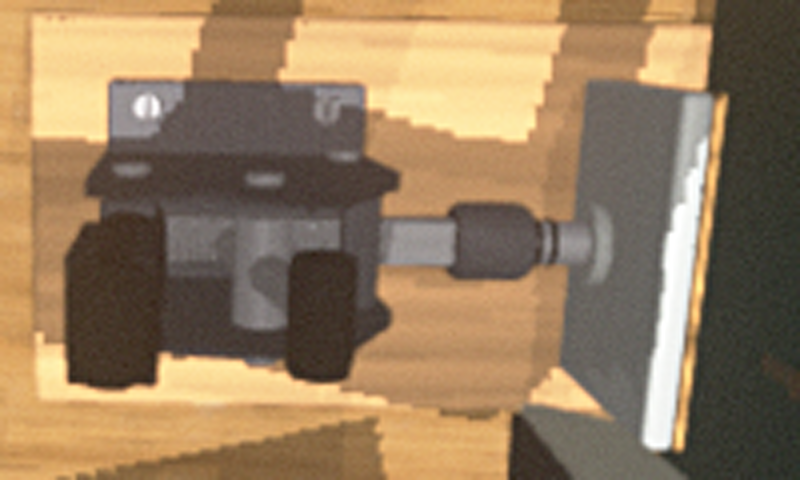

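```bash
python3 - <<'E'
import pickle
from h import *
e=pickle.load(open("w11.pkl","rb"))
f=lambda x,y,z:atz(e,(205+x/4,115+y/4),z).round(4)
print("trig y edges",f(288,315,.155),f(357,315,.155),"x edges",f(322,250,.159),f(322,380,.155))
print("handle",f(66,325,.168),f(159,325,.168),f(112,260,.168),f(112,387,.168))
print("board edge x",f(40,402,.02),f(30,12,.02), f(700,22,.02))
print("jaw top",f(715,95,.1),f(680,450,.1))
print("cam",ray(e,(0,0))[0])
E
```

```text
trig y edges [ 0.5297 -0.0762  0.155 ] [ 0.5291 -0.0604  0.155 ] x edges [ 0.5135 -0.0699  0.159 ] [ 0.545  -0.0674  0.155 ]
handle [ 0.5305 -0.1255  0.168 ] [ 0.5297 -0.1053  0.168 ] [ 0.5157 -0.1158  0.168 ] [ 0.5443 -0.1152  0.168 ]
board edge x [ 0.5997 -0.1505  0.02  ] [ 0.4648 -0.1545  0.02  ] [0.4592 0.0665 0.02  ]
jaw top [0.479 0.039 0.1  ] [0.5795 0.0438 0.1   ]
cam [ 0.46494138 -0.09938626  0.40838056]
```

Emit:
drive_tool:
  deltas:
    - [1,3,30,0,0,0,0]
    - [2,3,60,0,0,0,0]
    - [2,3,85,0,0,0,0]
    - [2,3,100,0,0,0,0]
    - [2,3,110,0,0,0,0]
    - [2,3,110,0,0,0,0]
    - [2,3,110,0,0,0,0]

```text
clock: 12.4
tool_pos: [0.5286, -0.0947, 0.3216]
tcp_rot: [-0.057, 3.134, 0.008]
contact_force: [0.0, 0.6, -0.2]
grip_width: 1.003
```

```bash
python3 - <<'E'
from look import *
c=look("wrist",[],"w12")
cv2.imwrite("pics/w12c.png",cv2.resize(c["img"][90:270,160:420,::-1],None,fx=3,fy=3,interpolation=cv2.INTER_CUBIC))
E
```

```text
[ 0.5286 -0.0947  0.3216] [-0.0566  3.1343  0.0079] [ 0.   0.6 -0.2] 12.4
```

View pics/w12c.png

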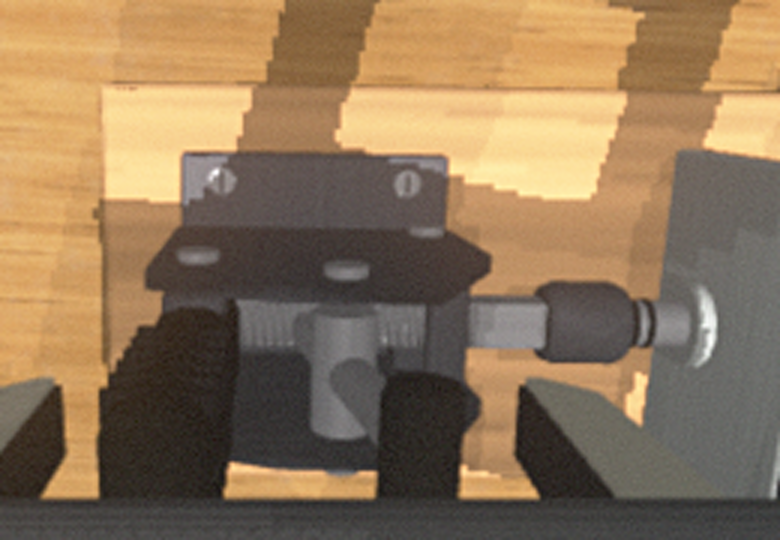

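Emit:
drive_tool:
  deltas:
    - [0,0,2,0,0,0,60]
    - [0,0,2,0,0,0,75]
    - [0,0,2,0,0,0,75]
    - [0,-3.5,2,0,0,0,95]
    - [0,-7,2,0,0,0,115]
    - [0,-11,2,0,0,0,137]
    - [0,-11,2,0,0,0,137]
    - [0,-11,2,0,0,0,137]
  squeeze: 25

```text
clock: 13.12
tool_pos: [0.5293, -0.1056, 0.3208]
tcp_rot: [-0.057, 3.132, 0.01]
contact_force: [0.9, -4.4, 4.6]
grip_width: 0.49
```

```bash
python3 - <<'E'
from look import *
c=look("wrist",[],"w13")
cv2.imwrite("pics/w13c.png",cv2.resize(c["img"][90:270,160:420,::-1],None,fx=3,fy=3,interpolation=cv2.INTER_CUBIC))
E
```

```text
[ 0.5293 -0.1056  0.3208] [-0.0567  3.1324  0.0096] [ 0.9 -4.4  4.6] 13.12
```

View pics/w13c.png

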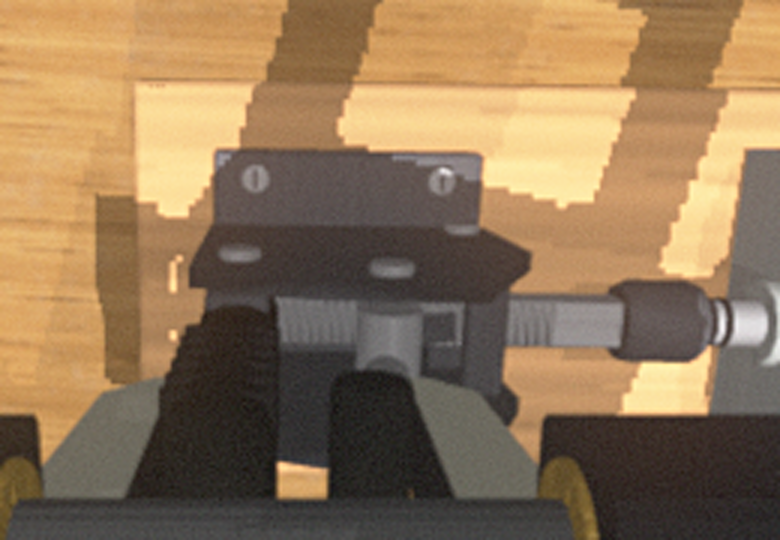

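```bash
python3 - <<'E'
import pickle
from h import *
e=pickle.load(open("w11.pkl","rb"))
cv2.imwrite("pics/w11d.png",cv2.resize(e["img"][85:255,340:512,::-1],None,fx=3.4,fy=3.4,interpolation=cv2.INTER_CUBIC))
E
```

```text
(no output)
```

View pics/w11d.png

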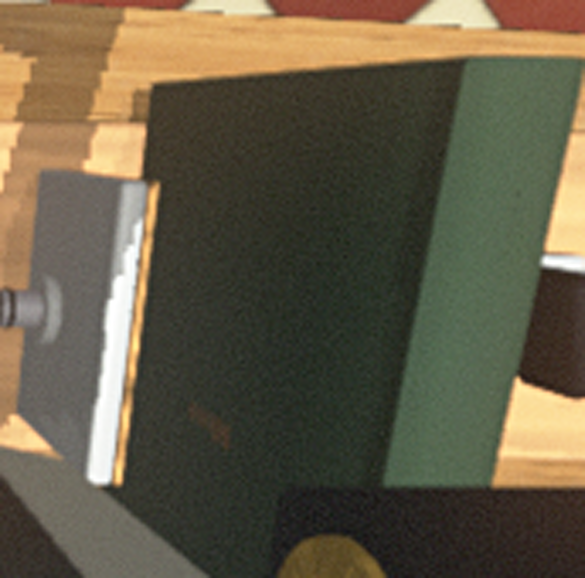

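Emit:
drive_tool:
  deltas:
    - [0,4,0,0,0,0,115]
    - [0,8,0,0,0,0,95]
    - [0,11,0,0,0,0,68]
    - [0,11,0,0,0,0,68]
    - [0,11,0,0,0,0,68]
    - [0,7.5,0,0,0,0,95]
    - [0,4,0,0,0,0,115]
    - [0,0,0,0,0,0,137]
    - [0,0,0,0,0,0,137]
    - [0,0,0,0,0,0,137]

```text
clock: 14.0
tool_pos: [0.5294, -0.1061, 0.3213]
tcp_rot: [-0.057, 3.132, 0.008]
contact_force: [0.3, -0.8, 3.9]
grip_width: 0.478
```

```bash
python3 - <<'E'
from look import *
c=look("wrist",[],"w14")
cv2.imwrite("pics/w14c.png",cv2.resize(c["img"][90:270,200:460,::-1],None,fx=3,fy=3,interpolation=cv2.INTER_CUBIC))
c=look("side",[],"s14")
cv2.imwrite("pics/s14c.png",cv2.resize(c["img"][120:270,180:350,::-1],None,fx=4,fy=4,interpolation=cv2.INTER_CUBIC))
E
```

```text
[ 0.5294 -0.1061  0.3213] [-0.0567  3.1315  0.0077] [ 0.3 -0.8  3.9] 14.0
[ 0.5294 -0.1062  0.3212] [-0.0566  3.1315  0.007 ] [0.6 0.6 4.1] 14.05
```

View pics/w14c.png

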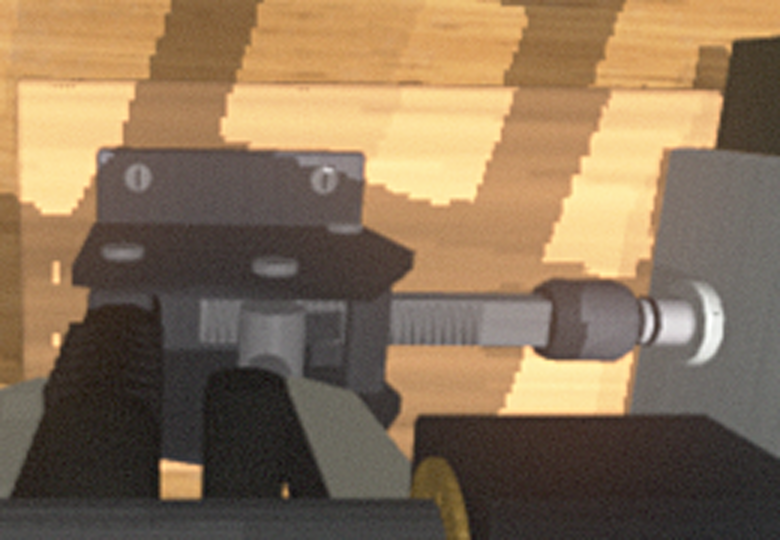

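View pics/s14c.png

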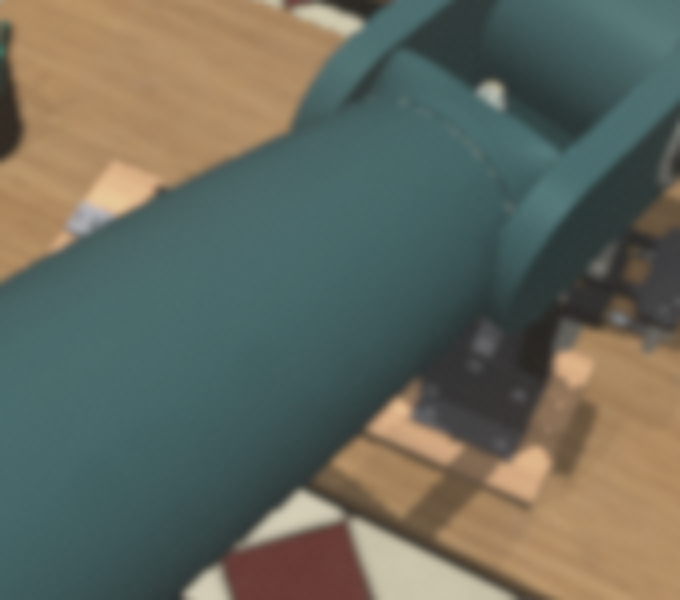

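```bash
python3 - <<'E'
import pickle
from h import *
e=pickle.load(open("w11.pkl","rb"))
f=lambda x,y,z:atz(e,(340+x/3.4,85+y/3.4),z).round(4)
print("book top near",f(467,62,.185),f(387,480,.185),"far",f(583,62,.185),f(494,480,.185))
print("jaw",f(157,185,.1),f(122,485,.1))
E
```

```text
book top near [0.4461 0.0674 0.185 ] [0.5442 0.07   0.185 ] far [0.4451 0.0932 0.185 ] [0.5432 0.0964 0.185 ]
jaw [0.4796 0.0417 0.1   ] [0.5796 0.0449 0.1   ]
```

Emit:
drive_tool:
  deltas:
    - [0,4,0,0,0,0,115]
    - [0,8,0,0,0,0,95]
    - [0,11,0,0,0,0,68]
    - [0,11,0,0,0,0,68]
    - [0,11,0,0,0,0,68]
    - [0,8,0,0,0,0,90]
    - [0,5.5,0,0,0,0,105]
    - [0,5.5,0,0,0,0,105]
    - [0,5.5,0,0,0,0,105]

```text
clock: 14.85
tool_pos: [0.5293, -0.1007, 0.3216]
tcp_rot: [-0.057, 3.131, 0.008]
contact_force: [0.5, 3.1, 3.5]
grip_width: 0.596
```

```bash
python3 - <<'E'
from look import *
c=look("wrist",[],"w15")
cv2.imwrite("pics/w15c.png",cv2.resize(c["img"][90:270,200:460,::-1],None,fx=3,fy=3,interpolation=cv2.INTER_CUBIC))
print(manip.observe()["grip_width"])
E
```

```text
[ 0.5293 -0.1007  0.3216] [-0.0568  3.1309  0.0075] [0.5 3.1 3.5] 14.85
0.5923768140074788
```

View pics/w15c.png

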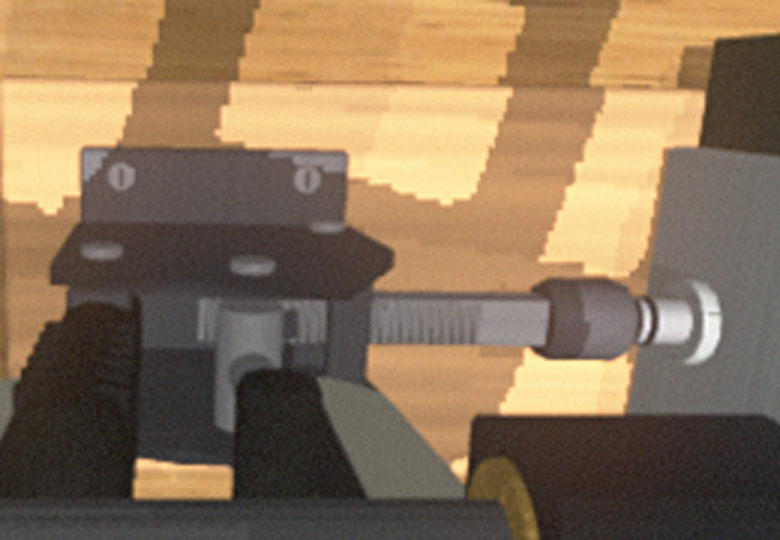

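Emit:
drive_tool:
  deltas:
    - [0,-1.5,0,0,0,0,112]
    - [0,-3,0,0,0,0,120]
    - [0,-3,0,0,0,0,120]
    - [0,-3,0,0,0,0,120]

```text
clock: 15.23
tool_pos: [0.5294, -0.1036, 0.3219]
tcp_rot: [-0.057, 3.131, 0.008]
contact_force: [-0.7, 5.1, 4.4]
grip_width: 0.532
```

```bash
python3 - <<'E'
from look import *
c=look("wrist",[],"w16")
cv2.imwrite("pics/w16c.png",cv2.resize(c["img"][90:270,200:460,::-1],None,fx=3,fy=3,interpolation=cv2.INTER_CUBIC))
print(manip.observe()["grip_width"])
E
```

```text
[ 0.5294 -0.1036  0.3219] [-0.0572  3.1307  0.0083] [-0.7  5.1  4.4] 15.23
0.5310384584530918
```

View pics/w16c.png

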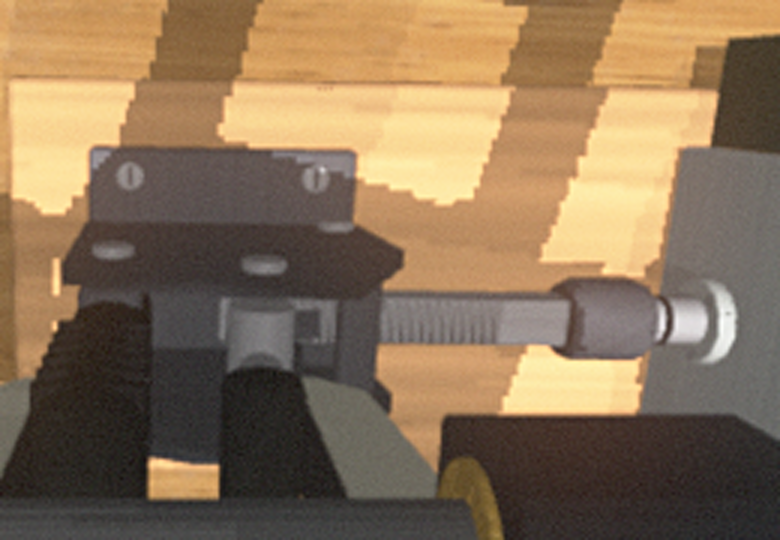

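Emit:
drive_tool:
  deltas:
    - [0,-1.5,0,0,0,0,128]
    - [0,-3,0,0,0,0,136]
    - [0,-3,0,0,0,0,136]
    - [0,-3,0,0,0,0,136]

```text
clock: 15.62
tool_pos: [0.5295, -0.1065, 0.3218]
tcp_rot: [-0.057, 3.131, 0.009]
contact_force: [-1.2, 4.8, 2.6]
grip_width: 0.475
```

```bash
python3 - <<'E'
from look import *
c=look("wrist",[],"w17")
print(manip.observe()["grip_width"])
f=lambda n:cv2.resize(cv2.imread(f"pics/{n}.png")[165:235,350:480],None,fx=5.8,fy=3*1.9,interpolation=cv2.INTER_CUBIC)[:,:760]
im=np.vstack([cv2.resize(cv2.imread(f"pics/{n}.png")[175:225,350:480],None,fx=4,fy=4,interpolation=cv2.INTER_CUBIC) for n in("w14","w16","w17")]);cv2.imwrite("pics/cmp17.png",im)
E
```

```text
[ 0.5295 -0.1065  0.3218] [-0.0575  3.1308  0.0093] [-1.2  4.8  2.6] 15.62
0.470242429378677
```

View pics/cmp17.png

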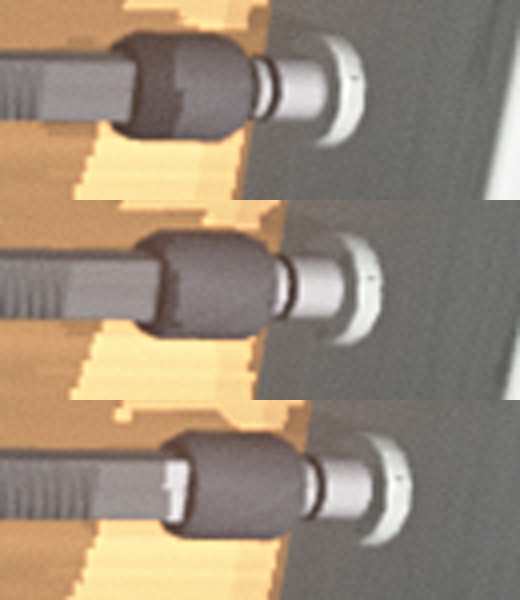

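View pics/w17.png

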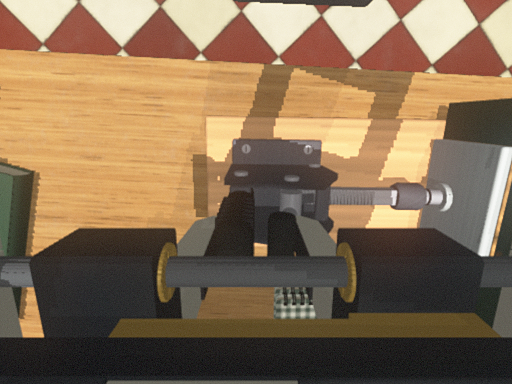

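Emit:
drive_tool:
  deltas:
    - [0,4,0,0,0,0,115]
    - [0,8,0,0,0,0,95]
    - [0,11,0,0,0,0,68]
    - [0,11,0,0,0,0,68]
    - [0,11,0,0,0,0,68]
    - [0,8,0,0,0,0,90]
    - [0,7,0,0,0,0,98]
    - [0,7,0,0,0,0,98]
    - [0,7,0,0,0,0,98]

```text
clock: 16.42
tool_pos: [0.5293, -0.0995, 0.3222]
tcp_rot: [-0.058, 3.13, 0.009]
contact_force: [-1.6, 0.9, 4.7]
grip_width: 0.623
```

```bash
cat > pv.py <<'E'
from look import *
def pv(n):
    c=look("wrist",[],n);print(manip.observe()["grip_width"])
    cv2.imwrite(f"pics/{n}c.png",np.vstack([cv2.resize(c["img"][165:225,350:500,::-1],None,fx=5,fy=5,interpolation=cv2.INTER_CUBIC)]))
E
python3 -c "
from pv import *
pv('w18')"
```

```text
[ 0.5293 -0.0995  0.3222] [-0.0577  3.1303  0.0094] [-1.6  0.9  4.7] 16.42
0.6171373235846321
```

View pics/w18c.png

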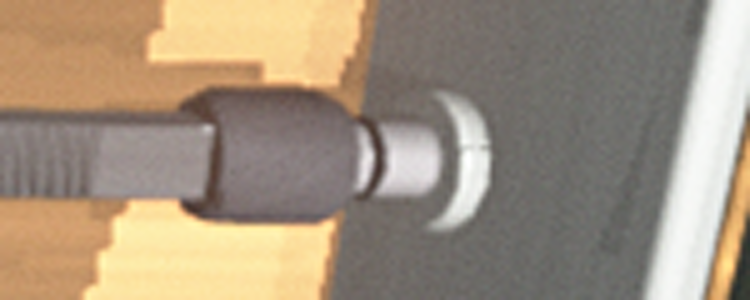

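View pics/w18.png

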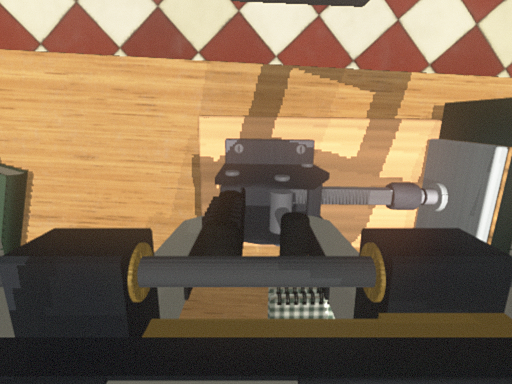

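Emit:
drive_tool:
  deltas:
    - [0,-1,0,0,0,0,104]
    - [0,-2,0,0,0,0,109]
    - [0,-2,0,0,0,0,109]
    - [0,-2,0,0,0,0,109]

```text
clock: 16.8
tool_pos: [0.5294, -0.1016, 0.3224]
tcp_rot: [-0.058, 3.13, 0.009]
contact_force: [-1.0, 3.9, 5.2]
grip_width: 0.577
```

```bash
python3 -c "
from pv import *
pv('w19')"
```

```text
[ 0.5294 -0.1016  0.3224] [-0.0576  3.1301  0.0094] [-1.   3.9  5.2] 16.8
0.5791614887528965
```

View pics/w19c.png

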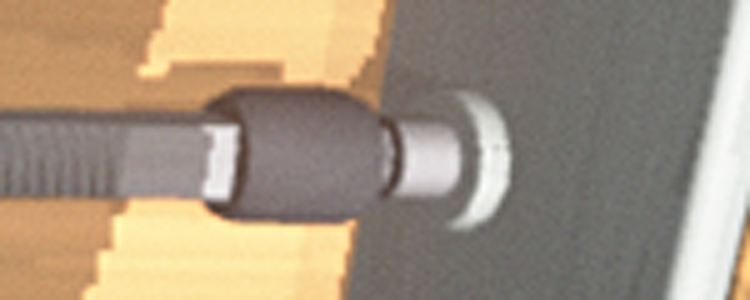

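```bash
python3 - <<'E'
import cv2,numpy as np
rows=[]
for n,x,y in [("w11",310,150),("w12",335,170),("w14",385,170),("w18",395,170),("w19",400,170)]:
    im=cv2.imread(f"pics/{n}.png")[y:y+50 if n!="w11" else y+50,x:x+75]
    rows.append(cv2.resize(im[:40] if n!="w11" else im[5:45],None,fx=8,fy=8,interpolation=cv2.INTER_CUBIC)[60:300] if 0 else cv2.resize(im[5:45],None,fx=8,fy=8,interpolation=cv2.INTER_CUBIC)[60:260])
cv2.imwrite("pics/rings.png",np.vstack(rows)[:,:])
# stacks > 600 tall -> two columns
a=np.vstack(rows[:3]);b=np.vstack(rows[3:]+[rows[0]*0]);o=np.hstack([a,b]);print(o.shape)
cv2.imwrite("pics/rings.png",cv2.resize(o,None,fx=.66,fy=.66))
E
```

```text
(600, 1200, 3)
```

View pics/rings.png

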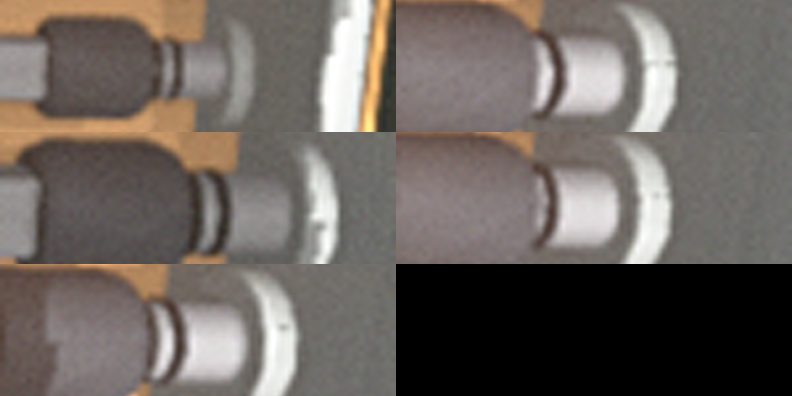

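Emit:
drive_tool:
  deltas:
    - [0,-0.7,0,0,0,0,113]
    - [0,-1.4,0,0,0,0,116]
    - [0,-2.1,0,0,0,0,120]
    - [0,-2.1,0,0,0,0,120]
    - [0,-2.1,0,0,0,0,120]

```text
clock: 17.27
tool_pos: [0.5295, -0.1036, 0.3224]
tcp_rot: [-0.058, 3.13, 0.01]
contact_force: [-1.8, 5.8, 4.9]
grip_width: 0.531
```

```bash
python3 - <<'E'
from pv import *
pv('w20')
c=cv2.imread("pics/w20.png")
cv2.imwrite("pics/r20.png",cv2.resize(np.vstack([cv2.imread(f"pics/{n}.png")[175:215,390:480] for n in("w18","w19","w20")]),None,fx=5.28,fy=5,interpolation=cv2.INTER_CUBIC))
E
```

```text
[ 0.5295 -0.1036  0.3224] [-0.0577  3.1301  0.01  ] [-1.8  5.8  4.9] 17.27
0.5368828081534911
```

View pics/r20.png

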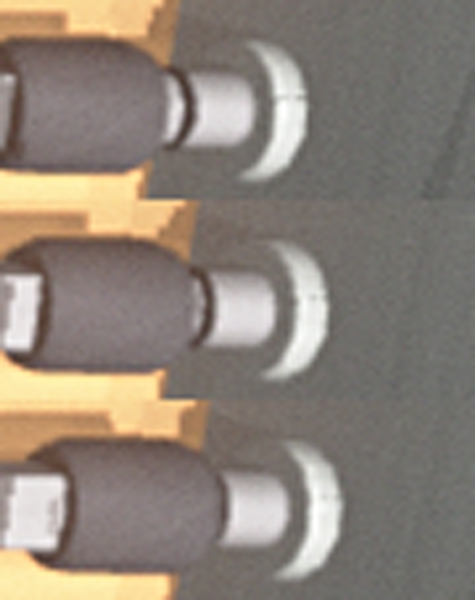

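View pics/w20.png

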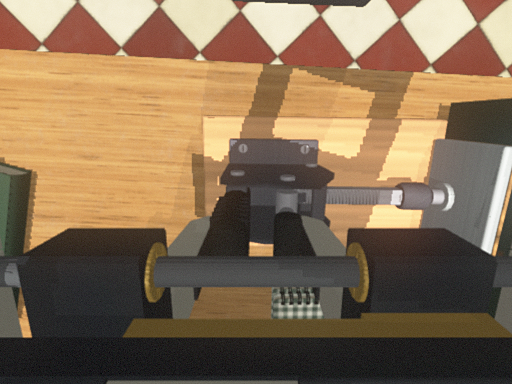

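Emit:
drive_tool:
  deltas:
    - [0,0,0,0,0,0,121]
    - [0,0,0,0,0,0,121]
    - [0,0,0,0,0,0,121]
    - [0,0,0,0,0,0,121]
    - [0,0,0,0,0,0,121]
    - [0,0,0,0,0,0,121]
    - [0,0,0,0,0,0,121]
    - [0,0,0,0,0,0,121]

```text
clock: 17.98
tool_pos: [0.5295, -0.1037, 0.3224]
tcp_rot: [-0.058, 3.13, 0.01]
contact_force: [-1.0, 0.4, 3.3]
grip_width: 0.533
```

```bash
python3 - <<'E'
from pv import *
pv('w21')
cv2.imwrite("pics/r21.png",cv2.resize(np.vstack([cv2.imread(f"pics/{n}.png")[175:215,390:480] for n in("w19","w20","w21")]),None,fx=5.28,fy=5,interpolation=cv2.INTER_CUBIC))
c=look("scene",[("screw_grip",.08)],"sc21")
cv2.imwrite("pics/sc21c.png",cv2.resize(c["img"][120:290,150:350,::-1],None,fx=3.5,fy=3.5,interpolation=cv2.INTER_CUBIC))
E
```

```text
[ 0.5295 -0.1037  0.3224] [-0.0576  3.1301  0.0096] [-1.   0.4  3.3] 17.98
0.5335962320020806
[ 0.5295 -0.1037  0.3224] [-0.0575  3.1302  0.0096] [-0.5  0.3  3.8] 18.03
screw_grip [211.5 230.8] 0.65 [0.5259 0.1948 0.08  ]
```

View pics/r21.png

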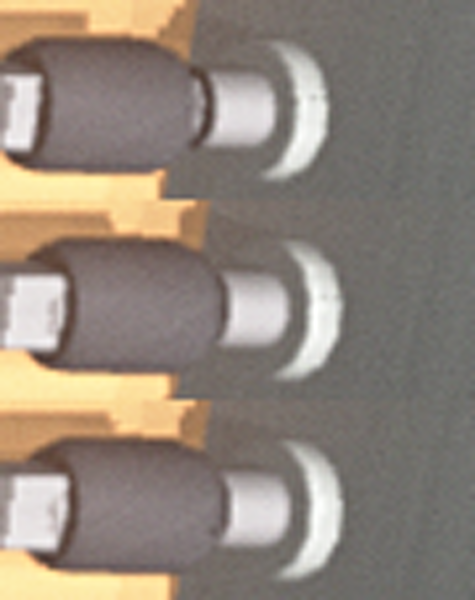

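View pics/sc21c.png

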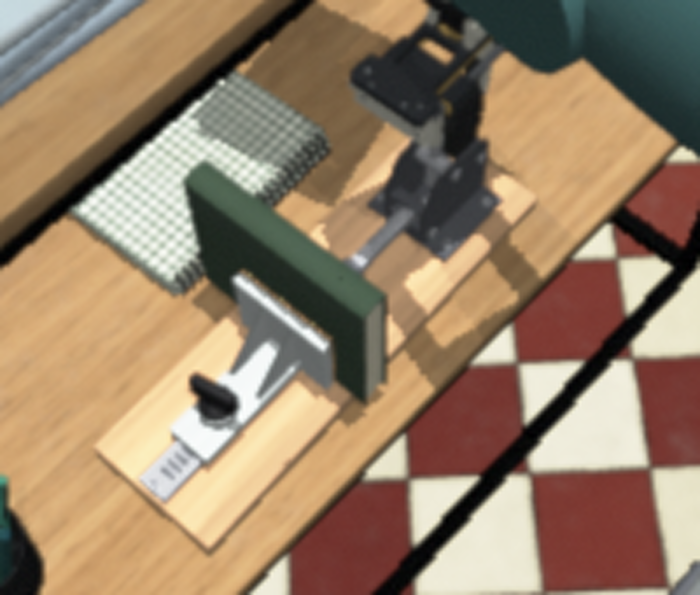

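```bash
python3 - <<'E'
from h import *
S={'fx':377.2576,'fy':377.2576,'cx':252.2797,'cy':191.6993,'rvec':[1.021,-2.6698,0.7056],'tvec':[0.407,0.3267,1.0232]}
cv2.imwrite("pics/sc21d.png",cv2.resize(cv2.imread("pics/sc21.png")[155:245,185:275],None,fx=6.5,fy=6.5,interpolation=cv2.INTER_CUBIC))
cv2.imwrite("pics/sc0d.png",cv2.resize(cv2.imread("pics/scene0.png")[155:245,185:275],None,fx=6.5,fy=6.5,interpolation=cv2.INTER_CUBIC))
E
```

```text
(no output)
```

View pics/sc21d.png

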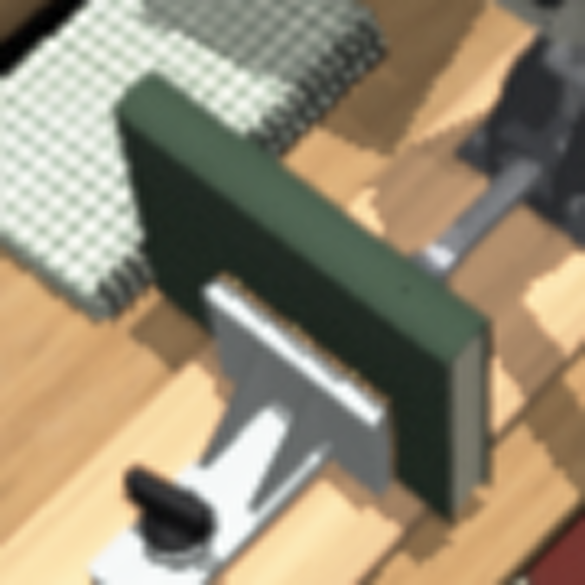

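View pics/sc0d.png

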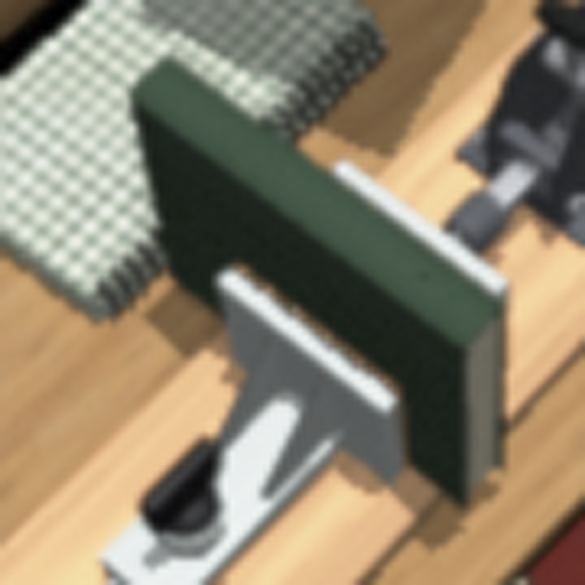

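```bash
python3 - <<'E'
from cell import manip
print(manip.hand_in()); st=manip.observe();print(st["clock"],st["grip_width"],st["contact_force"])
E
```

```text
the job is handed in; nothing more can be done
None
the job is handed in; nothing more can be done
```

I locked the back stop and clamped the book, and handed the job in at about 18 s with the fingers still squeezing the trigger. No verdict was reported.

**Lock screw:** I pressed it down about 8 mm and turned it clockwise with the tool leaned away from the book. After I let go, the pictures put it at about 1.26 rad (over 1.0 needed) and about 7.5 mm down (over 4.5 mm needed).

**Clamp:** Three full squeezes and one partial one brought the book against the stop. The first black ring is inside the barrel. I estimate the stem has sunk about 5 mm, or roughly 12 N. The picture did not change over the last 0.7 s of holding.

**Last checks:**
- **Book and stop:** In the last overview picture the book stands upright against the stop.
- **Stop position:** The stop moved about 7 mm, roughly one slot, away from the grip while I released the screw, so it is not where it started. It may not have been fully locked at that moment. It has since held the clamping force, as the stem sank instead of the stop sliding.
- **Second ring:** From the wrist camera it can barely be seen, because the barrel's rim hides about 2 mm of the stem. The 5 mm figure comes from the measured barrel-to-flange distance and could be off by about 1 mm.
- **Bystanders:** I did not check them separately at the end; nothing I did was near them.

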